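# Hang geophone carriers on a sleeved vault rail and lock them in

## Robot

A 6-joint arm with a two-finger parallel gripper is mounted at the origin on the work surface. World frame = base frame: x ahead of the robot, y to its left, z up, the work surface at z = 0. Lengths are in m, angles in rad, forces in N, time in s.
With the tool pointing down it reaches from about 0.375 to 0.9 m from the base axis. Payload 3.1 kg.
Tool frame: the origin (TCP) lies between the finger pads; the fingertips stand 19 mm ahead of it and the grasp point (between the pads) is the TCP; z points along the fingers, y is the line along which they close (so a half turn about z gives the same grasp; the last joint's range is limited). The gripper opens to 87 mm and grips with 3 to 60 N. Pads are 19 mm wide; open, the fingers measure 117 mm over their backs; the gripper's body (75 mm by 190 mm) begins 51 mm behind the grasp point.
Start: joints at [-1.312, 0.527, 1.433, -0, 1.181, -0.178], TCP at [0.265, -0.566, 0.219] pointing down, gripper open.
Joint ranges: [-3.08, 3.08], [-0.75, 2.2], [0.22, 2.44], [-1.43, 4.57], [0, 2.65], [-2.85, 2.85]. Speed limits (rad/s): [2.79, 2.79, 3.14, 3.14, 3.14, 3.14].

## Interface

Orientations are given as a unit quaternion [x, y, z, w].
In Python, from rig import telemetry, viewer, hand_in gives the robot as it stands. The module is installed in compiled form; this text tells all that it offers.
- The arm moves only by the shell command python3 -m creep 'ROWS' [FORCE]. ROWS is JSON, a list of rows, each an object with "translation": the shift along the tool's x, y, z in mm, a list of three; "roll": the turn about the tool's z in degrees; "gripper": the finger opening in mm, from 0 to 87. In form: [{"translation": [tx, ty, tz], "roll": roll, "gripper": gripper}, ...]. A call has 1 to 5 rows; each row is the pose to reach, as a shift and turn from the pose commanded when the call began, along the tool's axes at that moment; what a row does not reach only later rows make up. A row lasts 1/12 s, in which the tool goes at most 41.7 mm and 7.16 degrees, less where a joint would pass 70% of its speed; a pose out of reach is approached as far as the arm can. A call with a gripper value outside its range is refused whole. The fingers move at their own pace and stop on an object; FORCE is the grip in N (left out, the last holds). Time passes only in rows, so rows that repeat a pose let the fingers close. It gives the time, the measured TCP pose, the force, the opening and the grip force at its end, in the units of the state.
- telemetry.get_obs(): the state, without advancing time (a new reading comes with each control period).
- viewer.camera(name): name is "scene" or "top" or "wrist"; returns the picture (400x640x3 uint8, blue, green, red); there is no depth.
- viewer.camera_info(name): a dict with "intrinsics" (3x3 intrinsics, pixels), "rvec" (rotation vector, rad) and "tvec" (3), from world to camera coordinates, as OpenCV has them; the wrist camera has in their place "hand_eye" (4x4, takes a point from camera to tool coordinates, whose origin is the TCP and whose axes are the flange's). Camera axes: x right, y down, z forward; pixel columns grow to the right and rows downward; lengths in m; the calibration is good to about 2 mm. A picture is of the moment at which its call begins: read the wrist's pose just before it. camera_info takes no time and is no camera call.
- hand_in(): hands the job in; it is judged then, once.
Trained networks look in the newest picture that a camera, given by its name, has taken for a name from the list of things; names that differ only in an ending like _2 or _b are one class to them, and where a whole thing is asked for, a point or a joint stands for the part that bears it (a point fixed in the world has none). Each returns a list of dicts, best first, with "p" (0 to 1); they miss things now and then, are a little off and sometimes report something else, mostly with a low value. They report only what shows in the picture. A call takes as long as a camera call. They do not tell look-alikes from the thing itself.
- viewer.recognise(camera, thing): "bbox" ([left, top, width, height] in pixels, round what is visible of it).
The state is a dict: "time": time; "q": joint angles; "joint_velocities": joint speeds; "joint_torque": joint torques, N m; "position": TCP position; "tool_rot": TCP orientation; "ft_force": force on the tool from outside, world axes, zero at the start; "moment": the same for the moment, N m; "grip_width": finger opening in m; "grip_force": force on a finger pad.
Only numpy, scipy, OpenCV 4.12 (cv2) and the standard library are available. Lean on these libraries where they do the work, as an engineer would, in place of code of your own. Each camera call takes 0.05 s, during which the arm holds its last target. There are 200 camera calls.

## Task

Swing the cam lever at the mouth of the pale blue sleeve fully open, alongside the sleeve. Hook every geophone carrier standing on the shelf onto the bare stretch of the rail and slide each one in under the sleeve until the middle of its fin is at a scribed mark, one carrier to a mark (any marks). With all of them in, swing the lever back fully across the slot to lock them in, and leave the other things on the shelf where they are.

Things in the scene. Friction and masses are not known exactly. Their poses are not given: they have to be found in the camera images.
- stand: fixed rail stand, varies in place and yaw. Origin on the shelf under mid-rail, x away from robot, y along rail, z up; mm below are in this frame. Base plate x -65 to 75, y +-235, 8 thick. Steel rail, diameter 12, along y, axis x 0, z 120. End posts at y -225 and 222, 24 (x) by 14 (y), top z 130. Bare rail y -218 to -75, open on the robot side
- sleeve_mouth (a point): centre of the slot at the -y end (y -75, z 142) of the pale blue rigid sleeve over the rail, y -75 to 212: roof z 138 to 142, x +-40, slot x +-11 open at this end; skirts at x +-38.5 down to z 122, thin legs at x +-44. Fins run in the slot, 40 above the roof; a carrier's plate is too wide for it, so it must be slid in. Flat steel clip across the roof, y 194 to 210
- cam_lever (a joint): flat steel cam lever on a vertical pivot by the sleeve's mouth, rad: 0 = locked, arm across the slot at fin height, pointing to stand -x, at its stop; grows as it swings over the sleeve toward +y; 1.57 = arm parallel to the rail, clear of it; stop at 2.0. Stays where left (friction 0.15 N m). Arm 78 mm long, 12 wide, z 149 to 159
- lever_pivot (a point): lever's pivot axis at arm mid-height: stand x 54, y -85, z 154 mm
- lever_grip (a point): point on the lever's upright round grip pin (diameter 12 mm, 72 mm from the pivot; pin top 12 mm above this point, arm top 23 mm below it); moves with the lever
- load_point (a point): middle of the bare stretch, on the rail axis: stand y -148 mm
- mark0 (a point): parking mark, a dark line scribed across the sleeve roof on both sides of the slot, on the roof's top over the rail axis: stand y 3 mm (nearest the lever)
- mark1 (a point): parking mark, a dark line scribed across the sleeve roof on both sides of the slot, on the roof's top over the rail axis: stand y 57 mm
- mark2 (a point): parking mark, a dark line scribed across the sleeve roof on both sides of the slot, on the roof's top over the rail axis: stand y 111 mm
- mark3 (a point): parking mark, a dark line scribed across the sleeve roof on both sides of the slot, on the roof's top over the rail axis: stand y 165 mm (deepest)
- carrier0: geophone carrier, 0.2 to 0.33 kg, all alike, None if absent. Origin: centre of underside, z up, mm: pod diameter 44, z 0-32; leg on -x side only (x -15 to -9, z 30-80); plate 38 (x) by 34 (y), z 78-84; lip on +x side (x 9-15, z 62-78); grip fin 10 (x) by 34 (y), z 84-134, dark line at its middle. Starts upright, its x within 0.6 rad of world x
- carrier1: second carrier, like carrier0. Its throat (x -9 to 9 mm) opens toward its +x between pod top (z 32) and lip (z 62): the rail enters there, carrier moving toward +x with the rail about 47 mm above its underside; then it is lowered 25 mm until the plate rests on the rail, underside 72 mm below the rail axis
- carrier2: third carrier, like carrier0; same origin and axes; None if absent
- carrier3: fourth carrier, like carrier0; same origin and axes; None if absent
- bubble_level: bystander: brass bubble level, 90 x 28 x 22 mm, origin under its centre
- collar: bystander: steel locking collar, diameter 48, 18 mm high, origin under its centre
- standoff: bystander: ribbed white porcelain standoff, diameter 40, 55 mm high, origin under its centre
- washers: bystander: stack of copper washers, diameter 34, 14 mm high, origin under its centre
Things that resemble listed ones, but are neither listed nor needed, are in the scene too. What is shaped like the carrier2 but pink or yellow is not meant. What is shaped like the carrier3 but red is not meant.

How it is judged:
On the way, in this order (a step that is already met when the one before it is completed fails the run):
1. the cam lever is swung open, beyond 1.25 rad (value of joint cam_lever above 1.25 rad), for 0.2 s.
2. every carrier present hangs on the rail inside the sleeve, past the lever (x of carrier0 in the frame of stand between -0.009 and 0.009 m and z of carrier0 in the frame of stand between 0.041 and 0.055 m and angle between each of carrier0, carrier1, carrier2, carrier3's own z axis and vertical below 0.15 rad and y of carrier0 in the frame of stand between -0.06 and 0.2 m and x of carrier1 in the frame of stand between -0.009 and 0.009 m and z of carrier1 in the frame of stand between 0.041 and 0.055 m and y of carrier1 in the frame of stand between -0.06 and 0.2 m and x of carrier2 in the frame of stand between -0.009 and 0.009 m and z of carrier2 in the frame of stand between 0.041 and 0.055 m and y of carrier2 in the frame of stand between -0.06 and 0.2 m and x of carrier3 in the frame of stand between -0.009 and 0.009 m and z of carrier3 in the frame of stand between 0.041 and 0.055 m and y of carrier3 in the frame of stand between -0.06 and 0.2 m), for 0.2 s.
3. the cam lever is swung back across the slot, below 0.15 rad (value of joint cam_lever below 0.15 rad), for 0.2 s.
At the end, for the whole second after the job is handed in: every carrier present hangs upright on the rail (within 9 mm across and 7 mm in height of hanging true, tilted less than 0.15 rad), at rest, with its middle within 8 mm along the rail of one of the four marks, one to a mark, and the cam lever is within 0.15 rad of its locked stop (x of carrier0 in the frame of stand between -0.009 and 0.009 m and z of carrier0 in the frame of stand between 0.041 and 0.055 m and angle between each of carrier0, carrier1, carrier2, carrier3's own z axis and vertical below 0.15 rad and (y of carrier0 in the frame of stand between -0.005 and 0.011 m or y of carrier0 in the frame of stand between 0.049 and 0.065 m or y of carrier0 in the frame of stand between 0.103 and 0.119 m or y of carrier0 in the frame of stand between 0.157 and 0.173 m) and linear speed of each of carrier0, carrier1, carrier2, carrier3 below 0.02 m/s and x of carrier1 in the frame of stand between -0.009 and 0.009 m and z of carrier1 in the frame of stand between 0.041 and 0.055 m and (y of carrier1 in the frame of stand between -0.005 and 0.011 m or y of carrier1 in the frame of stand between 0.049 and 0.065 m or y of carrier1 in the frame of stand between 0.103 and 0.119 m or y of carrier1 in the frame of stand between 0.157 and 0.173 m) and x of carrier2 in the frame of stand between -0.009 and 0.009 m and z of carrier2 in the frame of stand between 0.041 and 0.055 m and (y of carrier2 in the frame of stand between -0.005 and 0.011 m or y of carrier2 in the frame of stand between 0.049 and 0.065 m or y of carrier2 in the frame of stand between 0.103 and 0.119 m or y of carrier2 in the frame of stand between 0.157 and 0.173 m) and x of carrier3 in the frame of stand between -0.009 and 0.009 m and z of carrier3 in the frame of stand between 0.041 and 0.055 m and (y of carrier3 in the frame of stand between -0.005 and 0.011 m or y of carrier3 in the frame of stand between 0.049 and 0.065 m or y of carrier3 in the frame of stand between 0.103 and 0.119 m or y of carrier3 in the frame of stand between 0.157 and 0.173 m) and value of joint cam_lever below 0.15 rad); the robot touches nothing.
It fails at once if the bubble level is moved more than 25 mm (distance of bubble_level from where it was at the start of the episode above 0.025 m).
It fails at once if the locking collar is moved more than 25 mm (distance of collar from where it was at the start of the episode above 0.025 m).
It fails at once if the porcelain standoff is moved more than 25 mm (distance of standoff from where it was at the start of the episode above 0.025 m).
It fails at once if the washer stack is moved more than 25 mm (distance of washers from where it was at the start of the episode above 0.025 m).
Of carrier0, carrier1, carrier2, carrier3 only 3 to 4 are there at a start; the rules pass over those that are not, and their reading is None.
At some moment in a run one of carrier0, carrier1, carrier2, carrier3 may be knocked a few centimetres aside while the robot is not near it.
It also fails if it takes over 208 s, if anything falls off the work surface, if the arm or the gripper's body presses on something with over 40 N, if the wrist force passes 120 N, or if a joint passes its speed limit or range.

## Working session

There is one attempt and no reset: what is moved stays moved. The work goes in short steps, Python scripts to look and compute and a shell command to move; the robot and the scene stay as the last step left them, time stands still between calls to the robot, and variables do not carry over. Pictures are saved under pics/ and viewed, at most 14 in all, crops included, and the job is handed in when it is done.

```bash
mkdir -p pics; python3 - <<'E'
from rig import telemetry, viewer
import cv2, numpy as np
o=telemetry.get_obs();print({k:np.round(v,3).tolist() for k,v in o.items()})
for n in ("scene","top","wrist"):
    im=viewer.camera(n);cv2.imwrite(f"pics/{n}0.png",im)
    i=viewer.camera_info(n);print(n,{k:np.round(v,4).tolist() for k,v in i.items()})
for n in ("scene","top"):
    for t in ("stand","cam_lever","lever_pivot","lever_grip","carrier0","mark0","mark3","sleeve_mouth","load_point"):
        print(n,t,[(np.round(d["p"],2),np.round(d["bbox"],1).tolist()) for d in viewer.recognise(n,t)])
E
```

```text
{'time': 0.0, 'q': [-1.311, 0.528, 1.434, -0.0, 1.181, -0.179], 'joint_velocities': [0.001, 0.0, -0.001, 0.002, 0.001, -0.0], 'joint_torque': [-0.0, -44.004, -17.66, 0.063, 0.058, -0.0], 'position': [0.265, -0.565, 0.218], 'tool_rot': [0.976, 0.217, -0.0, -0.001], 'ft_force': [-0.164, -0.539, 0.524], 'moment': [0.019, 0.023, 0.005], 'grip_force': 0.0, 'grip_width': 0.087}
scene {'intrinsics': [[393.647, 0.0, 315.6725], [0.0, 393.647, 201.3214], [0.0, 0.0, 1.0]], 'rvec': [2.2314, 1.43, -0.3844], 'tvec': [-0.2243, -0.3087, 1.3779]}
top {'intrinsics': [[402.5404, 0.0, 309.0466], [0.0, 402.5404, 202.8201], [0.0, 0.0, 1.0]], 'rvec': [2.1057, -2.1316, 0.205], 'tvec': [0.0172, 0.499, 1.0378]}
wrist {'intrinsics': [[343.6385, 0.0, 318.795], [0.0, 343.6385, 195.7004], [0.0, 0.0, 1.0]], 'hand_eye': [[-0.0001, -0.9661, -0.2582, 0.0693], [1.0, -0.0001, 0.0, 0.0003], [-0.0001, -0.2582, 0.9661, -0.1656], [0.0, 0.0, 0.0, 1.0]]}
scene stand [(np.float64(0.73), [229.8, 195.6, 172.1, 125.9])]
scene cam_lever [(np.float64(0.59), [282.2, 232.4, 20.7, 44.7])]
scene lever_pivot [(np.float64(0.21), [230.3,
[... 1241 characters left out ...]
9])]
top carrier0 [(np.float64(0.85), [336.1, 217.2, 20.2, 19.1]), (np.float64(0.8), [215.2, 262.0, 23.8, 18.9]), (np.float64(0.79), [225.7, 221.8, 21.3, 22.1]), (np.float64(0.61), [281.7, 212.0, 15.6, 22.2]), (np.float64(0.61), [255.5, 241.9, 19.9, 12.4]), (np.float64(0.6), [181.2, 237.3, 27.2, 20.8]), (np.float64(0.57), [300.0, 251.2, 13.9, 19.0]), (np.float64(0.56), [383.0, 213.7, 23.2, 20.9])]
top mark0 [(np.float64(0.63), [232.2, 129.5, 181.1, 71.0])]
top mark3 [(np.float64(0.63), [232.2, 129.5, 181.1, 71.0])]
top sleeve_mouth [(np.float64(0.62), [227.5, 131.0, 183.8, 67.4])]
top load_point [(np.float64(0.72), [233.7, 129.3, 177.8, 70.8]), (np.float64(0.44), [156.7, 158.3, 27.6, 29.0])]
```

View pics/scene0.png

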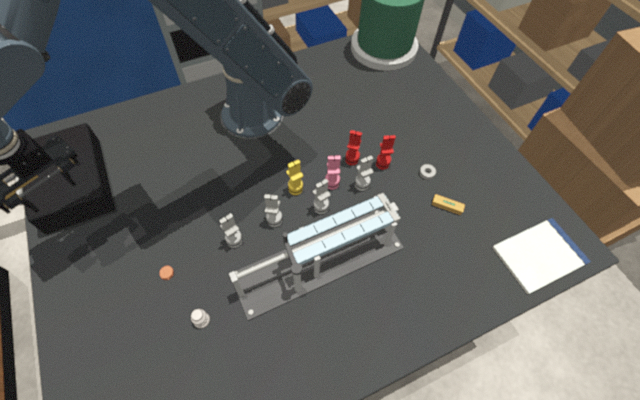

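View pics/top0.png

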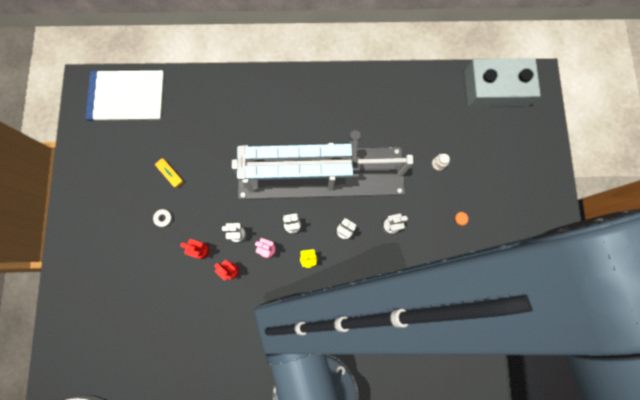

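The top view shows four pale carriers at about (234,231), (291,222), (346,228) and (395,223). The red, yellow and pink ones are decoys. The stand is at about (320,165), with the lever across the slot near (354,145). I'll write helpers, get coarse positions, then look with the wrist camera.

```bash
cat > h.py <<'E'
from rig import telemetry, viewer
import cv2, numpy as np
from scipy.spatial.transform import Rotation as R
from scipy.optimize import least_squares
def cam(name,o=None):
    i=viewer.camera_info(name);K=np.array(i["intrinsics"])
    if name!="wrist": Rm=R.from_rotvec(np.ravel(i["rvec"])).as_matrix();return K,Rm,np.ravel(i["tvec"])
    o=o or telemetry.get_obs();T=np.eye(4);T[:3,:3]=R.from_quat(o["tool_rot"]).as_matrix();T[:3,3]=o["position"]
    W=np.linalg.inv(T@np.array(i["hand_eye"]));return K,W[:3,:3],W[:3,3]
def proj(c,P): K,Rm,t=c;p=(np.atleast_2d(P)@Rm.T+t)@K.T;return p[:,:2]/p[:,2:]
def back(c,uv,z):
    K,Rm,t=c;d=Rm.T@np.linalg.solve(K,[uv[0],uv[1],1]);C=-Rm.T@t;return C+d*(z-C[2])/d[2]
def S(p,st): # stand mm -> world; st=(x,y,yaw)
    p=np.atleast_2d(p)/1000.;c,s=np.cos(st[2]),np.sin(st[2])
    return np.c_[st[0]+c*p[:,0]-s*p[:,1],st[1]+s*p[:,0]+c*p[:,1],p[:,2]]
def psi(o=None):
    o=o or telemetry.get_obs();m=R.from_quat(o["tool_rot"]).as_matrix();return np.arctan2(m[1,0],m[0,0])
def go(target,yaw=None,start=None,ps=None):
    """rows values from (measured or given) pose: tool x,y,z mm, roll deg"""
    o=telemetry.get_obs();a=psi(o) if ps is None else ps;s=np.array(o["position"]) if start is None else np.array(start)
    d=(np.array(target)-s)*1000;c,sn=np.cos(a),np.sin(a)
    r=0 if yaw is None else -np.degrees((yaw-a+np.pi)%(2*np.pi)-np.pi)
    return np.round([c*d[0]+sn*d[1],sn*d[0]-c*d[1],-d[2],r],1)
E
python3 - <<'E'
from h import *
c=cam("top")
for n,uv in dict(postA=(409,159),postB=(236,163)).items(): print(n,back(c,uv,.13).round(3))
for uv in [(405,193),(242,195),(397,151)]: print("base",back(c,uv,.008).round(3))
for uv in [(234,231),(291,222),(346,228),(395,223)]: print("car",back(c,uv,.09).round(3))
print(psi(),go([.6,-.04,.45],np.pi/2),go([.45,-.3,.45],np.pi/2))
E
```

```text
postA [ 0.594 -0.245  0.13 ]
postB [0.589 0.196 0.13 ]
base [ 0.532 -0.259  0.008]
base [0.532 0.199 0.008]
base [ 0.656 -0.243  0.008]
car [0.42  0.204 0.09 ]
car [0.441 0.058 0.09 ]
car [ 0.424 -0.083  0.09 ]
car [ 0.435 -0.209  0.09 ]
0.437759907295635 [ 526.4 -334.4 -231.2  -64.9] [ 280.4 -162.5 -231.2  -64.9]
```

```bash

python3 -m creep '[{"translation":[0,0,-40],"roll":-7,"gripper":60},{"translation":[0,0,-80],"roll":-14,"gripper":60},{"translation":[0,0,-120],"roll":-21,"gripper":60},{"translation":[0,0,-160],"roll":-28,"gripper":60},{"translation":[0,0,-200],"roll":-35,"gripper":60}]'
python3 -m creep '[{"translation":[0,0,0],"roll":-7,"gripper":60},{"translation":[0,0,0],"roll":-14,"gripper":60},{"translation":[0,0,0],"roll":-21,"gripper":60},{"translation":[0,0,0],"roll":-28,"gripper":60},{"translation":[0,0,0],"roll":-29.9,"gripper":60}]'
for i in 1 2 3; do python3 -m creep '[{"translation":[38,14,0],"roll":0,"gripper":60},{"translation":[76,29,0],"roll":0,"gripper":60},{"translation":[114,43,0],"roll":0,"gripper":60},{"translation":[152,58,0],"roll":0,"gripper":60},{"translation":[190,72,0],"roll":0,"gripper":60}]'; done
python3 -m creep '[{"translation":[0,0,0],"roll":0,"gripper":60},{"translation":[0,0,0],"roll":0,"gripper":60}]'
python3 - <<'E'
from h import *
im=viewer.camera("wrist");c=cam("wrist");cv2.imwrite("pics/w1.png",im);print(telemetry.get_obs()["position"],psi())
st=(.592,-.024,.011);print(proj(c,S([[0,-225,130],[0,222,130],[0,-75,142],[54,-85,159],[-18,-85,194]],st)).round(0).tolist())
for t in ("carrier0","cam_lever"): print(t,[(round(float(d["p"]),2),np.round(d["bbox"],1).tolist()) for d in viewer.recognise("wrist",t)])
E
```

```text
time: 1.47
position: [0.2649, -0.5656, 0.4209]
tool_rot: [0.864, 0.503, 0.0, 0.0]
ft_force: [0.9, -1.5, -0.7]
grip_width: 0.0635
grip_force: 0.0
time: 1.88
position: [0.265, -0.5659, 0.4189]
tool_rot: [0.706, 0.709, 0.0, 0.0]
ft_force: [0.0, -1.1, -0.6]
grip_width: 0.0597
grip_force: 0.0
time: 2.3
position: [0.3373, -0.3742, 0.4188]
tool_rot: [0.707, 0.707, 0.0, 0.0]
ft_force: [1.3, 0.1, -0.2]
grip_width: 0.0596
grip_force: 0.0
time: 2.72
position: [0.4093, -0.1841, 0.4191]
tool_rot: [0.707, 0.707, 0.0, 0.0]
ft_force: [1.8, -1.3, 0.5]
grip_width: 0.0599
grip_force: 0.0
time: 3.13
position: [0.4814, 0.006, 0.4192]
tool_rot: [0.707, 0.707, 0.0, 0.0]
ft_force: [1.0, -1.3, -0.0]
grip_width: 0.06
grip_force: 0.0
time: 3.3
position: [0.4812, 0.0059, 0.4188]
tool_rot: [0.705, 0.709, -0.0, 0.0]
ft_force: [-0.3, 0.1, -0.3]
grip_width: 0.0596
grip_force: 0.0
[0.48096888 0.00449889 0.41876963] 1.5729107732545289
[[394.0, 324.0], [412.0, -4.0], [401.0, 234.0], [444.0, 246.0], [396.0, 258.0]]
carrier0 [(0.95, [198.5, 4.2, 30.8, 14.0]), (0.79, [264.4, 184.8, 33.7, 46.1]), (0.77, [277.4, 103.2, 29.1, 28.9]), (0.7, [227.4, 46.6, 39.1, 36.8]), (0.69, [279.9, 258.1, 26.0, 57.3]), (0.59, [214.0, 131.9, 40.9, 34.4]), (0.57, [262.0, 0.0, 35.6, 31.9]), (0.19, [404.7, 232.7, 41.4, 23.1])]
cam_lever [(0.68, [407.3, 237.0, 38.9, 17.2])]
```

View pics/w1.png

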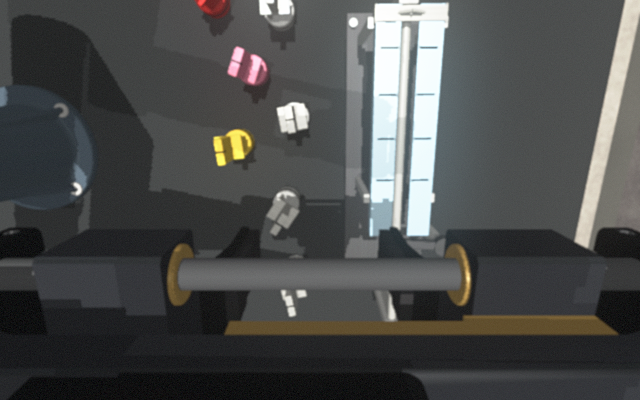

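The wrist view shows the sleeve with its marks at rows ~47/94/138/181. The gripper hides the lower half, including the lever and mouth. I'll shift to −y for a full view.

```bash

python3 -m creep '[{"translation":[-40,0,0],"roll":0,"gripper":30},{"translation":[-80,0,0],"roll":0,"gripper":30},{"translation":[-120,0,0],"roll":0,"gripper":30},{"translation":[-160,0,0],"roll":0,"gripper":30},{"translation":[-200,0,0],"roll":0,"gripper":30}]' >/dev/null
python3 -m creep '[{"translation":[-15,0,0],"roll":0,"gripper":30},{"translation":[-15,0,0],"roll":0,"gripper":30},{"translation":[-15,0,0],"roll":0,"gripper":30}]'
python3 - <<'E'
from h import *
c=cam("wrist");im=viewer.camera("wrist");cv2.imwrite("pics/w2.png",im);
cv2.imwrite("pics/w2c.png",cv2.resize(im[:230,220:480],None,fx=3,fy=2.6,interpolation=cv2.INTER_CUBIC))
st=(.592,-.024,.011);print(proj(c,S([[0,-225,130],[0,222,130],[0,-75,142],[54,-85,159],[-18,-85,194]],st)).round(0).tolist())
for t in ("carrier0","cam_lever"): print(t,[(round(float(d["p"]),2),np.round(d["bbox"],1).tolist()) for d in viewer.recognise("wrist",t)])
E
```

```text
time: 4.12
position: [0.4801, -0.2127, 0.4185]
tool_rot: [0.709, 0.705, 0.0, -0.001]
ft_force: [-0.6, 0.3, 0.2]
grip_width: 0.0305
grip_force: 0.0
[[404.0, 185.0], [425.0, -242.0], [413.0, 66.0], [462.0, 73.0], [408.0, 71.0]]
carrier0 [(0.91, [262.0, 42.1, 33.4, 38.2]), (0.69, [217.4, 2.2, 29.1, 12.8]), (0.58, [348.4, 0.8, 125.2, 187.9]), (0.55, [276.5, 136.0, 32.0, 34.3])]
cam_lever [(0.67, [395.2, 61.3, 82.0, 22.0]), (0.51, [347.5, 0.0, 127.6, 186.6]), (0.41, [385.2, 216.9, 22.6, 19.4])]
```

View pics/w2c.png

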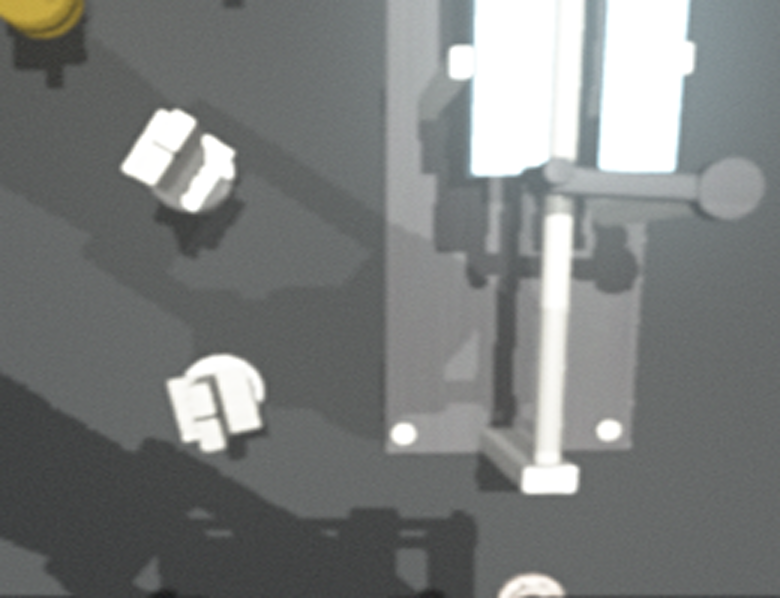

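The crop shows the lever locked across the slot, with the pin at crop (558,172) and the pivot at (733,188). Post A's top is at (550,478) and the mouth corners are at (470,175) and (680,170). There are two carriers at about (180,150) and (215,400). Next I fit the stand.

```bash
python3 - <<'E'
from h import *
q=lambda a:[np.cos((a)/2),np.sin(a/2),0,0]
c=cam("wrist");c1=cam("wrist",{"position":[.48097,.0045,.41877],"tool_rot":q(1.5729)})
P2=[[0,-225,130],[-40,-75,142],[40,-75,142],[-65,-235,8],[75,-235,8],[54,-85,162]]
U2=[[403.3,183.8],[376.7,67.3],[446.7,65.4],[349,174.2],[430.3,171.9],[464.3,72.3]]
P1=[[-25,165,142],[-25,111,142],[-25,57,142],[-25,3,142],[25,165,142],[25,111,142],[25,57,142]]
U1=[[388,47.5],[387,95],[386,138],[385,180],[428,47],[425,94],[422,138]]
f=lambda s:np.r_[(proj(c,S(P2,s))-U2).ravel(),(proj(c1,S(P1,s))-U1)[:,1],]
r=least_squares(f,(.592,-.024,.011),x_scale=.01,loss="soft_l1");print(r.x.round(4));print((proj(c,S(P2,r.x))-U2).round(1).tolist(),(proj(c1,S(P1,r.x))-U1).round(1).tolist())
ct=cam("top");Ut=[[409,159],[236,163]];print((proj(ct,S([[0,-225,130],[0,222,130]],r.x))-Ut).round(1))
st=r.x;print("pin",S([-18,-85,194],st),proj(c,S([-18,-85,194],st)),"seen 406,66")
print("th from pin:",end="");pw=back(c,(406,66),.194);print(pw)
yaw=st[2]+np.pi/2
print(go([*S([-18,-85,0],st)[0,:2],.26],yaw))
E
```

```text
[ 0.5918 -0.0237  0.0169]
[[0.9, 2.7], [2.7, 1.7], [-1.3, 2.4], [-0.2, 2.1], [0.4, 3.0], [-1.4, 2.7]] [[1.5, -1.3], [0.8, -1.6], [0.3, -0.4], [-0.2, -1.0], [3.4, -1.5], [3.4, -1.2], [3.5, -1.0]]
[[ 1.5 -0.8]
 [-1.1  0.3]]
pin [[ 0.57529136 -0.10897235  0.194     ]] [[407.79120122  73.73503254]] seen 406,66
th from pin:[ 0.5728559  -0.10115596  0.194     ]
[101.1  94.6 159.   -1. ]
```

```bash

python3 -m creep '[{"translation":[20,19,32],"roll":0,"gripper":40},{"translation":[40,38,64],"roll":0,"gripper":40},{"translation":[60,57,96],"roll":-1,"gripper":40},{"translation":[80,76,125],"roll":-1,"gripper":40},{"translation":[103,95,148],"roll":-1,"gripper":40}]' >/dev/null
python3 -m creep '[{"translation":[0,0,0],"roll":0,"gripper":40},{"translation":[0,0,0],"roll":0,"gripper":40},{"translation":[0,0,0],"roll":0,"gripper":40}]'
python3 - <<'E'
from h import *
c=cam("wrist");im=viewer.camera("wrist");cv2.imwrite("pics/w3.png",im);
st=(.5918,-.0237,.0169)
print(psi(),proj(c,S([[0,-225,130],[-40,-75,142],[40,-75,142],[54,-85,165],[-18,-85,194],[-25,3,142],[25,3,142],[-25,57,142]],st)).round(1).tolist())
E
```

```text
time: 4.93
position: [0.5763, -0.1072, 0.2716]
tool_rot: [0.7, 0.714, -0.0, 0.0]
ft_force: [0.7, -1.1, 0.6]
grip_width: 0.0404
grip_force: 0.0
1.5889195137308234 [[335.9, 317.9], [293.5, 176.3], [384.9, 176.5], [406.5, 194.3], [318.6, 204.1], [310.3, 82.7], [371.5, 82.9], [310.0, 9.6]]
```

View pics/w3.png

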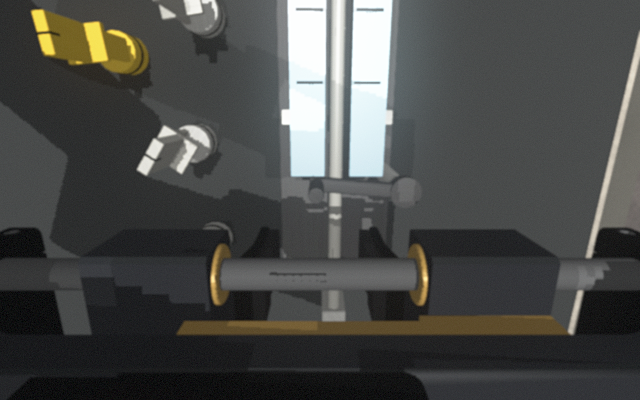

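```bash

python3 -m creep '[{"translation":[4,-2,25],"roll":0,"gripper":40},{"translation":[4,-2,55],"roll":0,"gripper":40},{"translation":[4,-2,75],"roll":0,"gripper":40},{"translation":[4,-2,84],"roll":0,"gripper":40},{"translation":[4,-2,84],"roll":0,"gripper":40}]'
python3 -m creep '[{"translation":[0,0,0],"roll":0,"gripper":0},{"translation":[0,0,0],"roll":0,"gripper":0},{"translation":[0,0,0],"roll":0,"gripper":0},{"translation":[0,0,0],"roll":0,"gripper":0},{"translation":[0,0,0],"roll":0,"gripper":0}]' 12
```

```text
time: 5.4
position: [0.5729, -0.1047, 0.1862]
tool_rot: [0.701, 0.713, -0.001, -0.001]
ft_force: [0.3, 0.3, -0.4]
grip_width: 0.0401
grip_force: 0.0
time: 5.82
position: [0.5746, -0.1043, 0.1879]
tool_rot: [0.701, 0.713, 0.0, 0.001]
ft_force: [-1.0, -0.4, 0.7]
grip_width: 0.0145
grip_force: 0.0
```

```bash

python3 -m creep '[{"translation":[0,0,0],"roll":0,"gripper":0},{"translation":[0,0,0],"roll":0,"gripper":0},{"translation":[0,0,0],"roll":0,"gripper":0}]' 12
python3 -m creep '[{"translation":[6,1,0],"roll":0,"gripper":0},{"translation":[19,4.5,0],"roll":0,"gripper":0},{"translation":[30,9.5,0],"roll":0,"gripper":0},{"translation":[40,17,0],"roll":0,"gripper":0},{"translation":[49,25.5,0],"roll":0,"gripper":0}]'
python3 -m creep '[{"translation":[7.5,10.5,0],"roll":0,"gripper":0},{"translation":[12.5,21.5,0],"roll":0,"gripper":0},{"translation":[16,34,0],"roll":0,"gripper":0},{"translation":[17,45,0],"roll":0,"gripper":0},{"translation":[16.5,56,0],"roll":0,"gripper":0}]'
python3 -m creep '[{"translation":[0,0,0],"roll":0,"gripper":0},{"translation":[0,0,0],"roll":0,"gripper":0},{"translation":[0,0,0],"roll":0,"gripper":0}]'
```

```text
time: 6.07
position: [0.574, -0.1043, 0.1875]
tool_rot: [0.701, 0.713, -0.0, 0.0]
ft_force: [-1.0, -0.4, 4.8]
grip_width: 0.0104
grip_force: 12.0
time: 6.48
position: [0.596, -0.0534, 0.1871]
tool_rot: [0.701, 0.713, -0.002, -0.003]
ft_force: [-5.8, -0.4, 6.3]
grip_width: 0.0107
grip_force: 12.0
time: 6.9
position: [0.6528, -0.0346, 0.1865]
tool_rot: [0.701, 0.713, -0.001, -0.003]
ft_force: [-3.9, 1.5, 3.5]
grip_width: 0.0109
grip_force: 12.0
time: 7.15
position: [0.6553, -0.0353, 0.1866]
tool_rot: [0.701, 0.713, 0.002, -0.0]
ft_force: [1.7, 5.6, -0.3]
grip_width: 0.0109
grip_force: 12.0
```

```bash
cat >> h.py <<'E'
def box(x0,x1,y0,y1,z0,z1): return np.array([[x,y,z] for x in(x0,x1) for y in(y0,y1) for z in(z0,z1)],float)
a=np.linspace(0,2*np.pi,24,endpoint=False)
POD=np.vstack([np.c_[22*np.cos(a),22*np.sin(a),0*a+z] for z in(0,32)])
PARTS=[POD,box(-15,-9,-17,17,30,80),box(-19,19,-17,17,78,84),box(9,15,-17,17,62,78),box(-5,5,-17,17,84,134)]
def render(c,s,shape,z0=0):
    m=np.zeros(shape,np.uint8)
    for p in PARTS:
        w=S(p,s);w[:,2]+=z0
        cv2.fillConvexPoly(m,cv2.convexHull((proj(c,w)*16).round().astype(np.int32)),1,shift=4)
    return m
def fit(im,c,guess):
    """carrier pose (x,y,yaw) from image near guess"""
    r=render(c,(*guess[:2],0),im.shape[:2]);r=cv2.dilate(r,np.ones((45,45)));
    g=cv2.cvtColor(im,cv2.COLOR_BGR2GRAY);t,_=cv2.threshold(g[r>0],0,255,cv2.THRESH_OTSU)
    hsv=cv2.cvtColor(im,cv2.COLOR_BGR2HSV)
    m=((g>t)&(r>0)&(hsv[...,1]<70)).astype(np.uint8)
    cost=lambda s:1-(render(c,s,m.shape)&m).sum()/max(1,(render(c,s,m.shape)|m).sum())
    best=None
    from scipy.optimize import minimize
    for y in np.arange(-.7,.71,.2):
        b=minimize(cost,(*guess[:2],y),method="Nelder-Mead",options=dict(initial_simplex=np.array([[0,0,0],[.015,0,0],[0,.015,0],[0,0,.2]])+[*guess[:2],y],maxiter=120))
        if best is None or b.fun<best.fun: best=b
    return best.x,best.fun
def draw(im,c,s):
    im=im.copy()
    for p in PARTS: cv2.polylines(im,[cv2.convexHull(proj(c,S(p,s)).astype(np.float32)).astype(np.int32)],True,(0,0,255),1)
    return im
E
python3 -m creep '[{"translation":[0,0,0],"roll":0,"gripper":50},{"translation":[0,0,0],"roll":0,"gripper":50},{"translation":[0,0,-40],"roll":0,"gripper":50},{"translation":[0,0,-80],"roll":0,"gripper":50},{"translation":[0,0,-120],"roll":0,"gripper":50}]'
python3 -m creep '[{"translation":[-26,-22,-10],"roll":0,"gripper":50},{"translation":[-52,-45,-20],"roll":0,"gripper":50},{"translation":[-80,-70,-25],"roll":0,"gripper":50},{"translation":[-108,-95,-25],"roll":0,"gripper":50},{"translation":[-136,-120,-25],"roll":0,"gripper":50}]' >/dev/null
python3 -m creep '[{"translation":[-27,-25,0],"roll":0,"gripper":50},{"translation":[-54,-50,0],"roll":0,"gripper":50},{"translation":[-81,-72,0],"roll":0,"gripper":50},{"translation":[-105,-92,0],"roll":0,"gripper":50},{"translation":[-125,-105,0],"roll":0,"gripper":50}]' >/dev/null
python3 -m creep '[{"translation":[0,0,0],"roll":0,"gripper":50},{"translation":[0,0,0],"roll":0,"gripper":50}]'
python3 - <<'E'
from h import *
c=cam("wrist");im=viewer.camera("wrist");cv2.imwrite("pics/w4r.png",im)
for d in viewer.recognise("wrist","carrier0"): print(round(float(d["p"]),2),np.round(d["bbox"]).tolist())
for d in viewer.recognise("wrist","cam_lever"): print("L",round(float(d["p"]),2),np.round(d["bbox"]).tolist())
for g in [(.435,-.209),(.424,-.083)]:
    s,f=fit(im,c,g);print(s.round(4),round(f,2),go([s[0],s[1],.3],np.pi/2+s[2]));im=draw(im,c,s)
cv2.imwrite("pics/w4.png",im)
E
```

```text
time: 7.57
position: [0.6533, -0.0381, 0.307]
tool_rot: [0.701, 0.713, -0.001, -0.001]
ft_force: [0.6, -0.6, 0.0]
grip_width: 0.0363
grip_force: 0.0
time: 8.57
position: [0.4327, -0.3033, 0.3317]
tool_rot: [0.702, 0.712, -0.0, -0.0]
ft_force: [0.3, 1.0, -0.5]
grip_width: 0.0498
grip_force: 0.0
0.63 [431.0, 181.0, 35.0, 31.0]
0.53 [303.0, 0.0, 20.0, 2.0]
L 0.21 [303.0, 0.0, 21.0, 3.0]
L 0.17 [386.0, 0.0, 122.0, 127.0]
[ 0.4385 -0.2138  0.2324] 0.07 [ 87.4   6.   31.7 -12.3]
[ 0.4416 -0.1137 -0.2749] 0.66 [187.5  10.9  31.7  16.8]
```

View pics/w4.png

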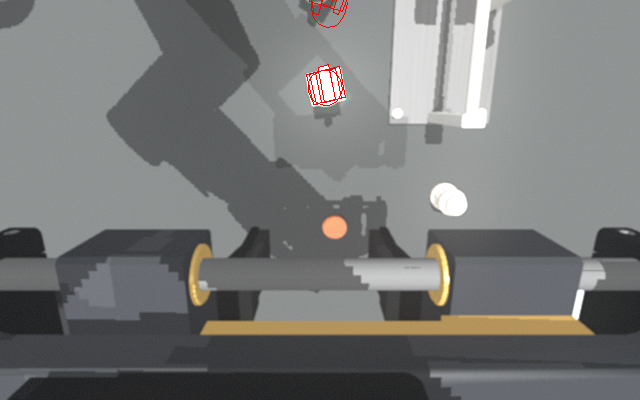

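Carrier A is fitted well (IoU loss 0.07), with the model outline matching at (326,87). Grasping it now.

```bash

python3 -m creep '[{"translation":[30,2,10],"roll":-4,"gripper":50},{"translation":[60,4,25],"roll":-8,"gripper":50},{"translation":[87,6,45],"roll":-12.3,"gripper":50},{"translation":[87,6,75],"roll":-12.3,"gripper":50},{"translation":[87,6,100],"roll":-12.3,"gripper":50}]'
python3 -m creep '[{"translation":[0,0,30],"roll":0,"gripper":50},{"translation":[0,0,60],"roll":0,"gripper":50},{"translation":[0,0,90],"roll":0,"gripper":50},{"translation":[0,0,113],"roll":0,"gripper":50},{"translation":[0,0,113],"roll":0,"gripper":50}]'
python3 -m creep '[{"translation":[0,0,0],"roll":0,"gripper":0},{"translation":[0,0,0],"roll":0,"gripper":0},{"translation":[0,0,0],"roll":0,"gripper":0},{"translation":[0,0,0],"roll":0,"gripper":0},{"translation":[0,0,0],"roll":0,"gripper":0}]' 25
python3 -m creep '[{"translation":[0,0,0],"roll":0,"gripper":0},{"translation":[0,0,0],"roll":0,"gripper":0},{"translation":[0,0,0],"roll":0,"gripper":0},{"translation":[0,0,0],"roll":0,"gripper":0},{"translation":[0,0,0],"roll":0,"gripper":0}]' 25
python3 - <<'E'
from h import *
st=(.5918,-.0237,.0169);y=np.pi/2+st[2];print(psi())
print("raw",go([*S([-50,-148,0],st)[0,:2],.27],y))
E
```

```text
time: 9.13
position: [0.4388, -0.2119, 0.2311]
tool_rot: [0.619, 0.786, 0.0, 0.0]
ft_force: [-0.3, -0.8, -0.2]
grip_width: 0.0498
grip_force: 0.0
time: 9.55
position: [0.4364, -0.2119, 0.1151]
tool_rot: [0.62, 0.785, 0.0, -0.005]
ft_force: [-0.0, 0.1, -1.6]
grip_width: 0.05
grip_force: 0.0
time: 9.97
position: [0.4392, -0.2155, 0.1202]
tool_rot: [0.62, 0.784, -0.0, 0.001]
ft_force: [0.5, -0.0, 0.4]
grip_width: 0.0242
grip_force: 0.0
time: 10.38
position: [0.4389, -0.2152, 0.1194]
tool_rot: [0.621, 0.784, 0.0, 0.001]
ft_force: [0.9, 0.6, 4.3]
grip_width: 0.0097
grip_force: 25.0
1.8024137431648202
raw [  17.4  112.4 -150.6   12.3]
```

```bash

python3 -m creep '[{"translation":[0,0,-20],"roll":0,"gripper":0},{"translation":[0,0,-45],"roll":0,"gripper":0},{"translation":[3,20,-70],"roll":0,"gripper":0},{"translation":[7,45,-74],"roll":0,"gripper":0},{"translation":[11,70,-74],"roll":0,"gripper":0}]'
python3 -m creep '[{"translation":[4,25,0],"roll":5,"gripper":0},{"translation":[6,42,0],"roll":10,"gripper":0},{"translation":[6,42,0],"roll":12.3,"gripper":0},{"translation":[6,42,0],"roll":12.3,"gripper":0},{"translation":[6,42,0],"roll":12.3,"gripper":0}]'
python3 - <<'E'
from h import *
st=(.5918,-.0237,.0169);y=np.pi/2+st[2];print(psi())
im=viewer.camera("wrist");s=viewer.camera("scene");cv2.imwrite("pics/c1.png",np.hstack([cv2.resize(s[160:340,200:440],(480,360)),cv2.resize(im[100:340,200:480],(320,360))]))
for x in (-50,0): print("raw",go([*S([x,-148,0],st)[0,:2],.192],y))
E
```

```text
time: 10.8
position: [0.5051, -0.1887, 0.1945]
tool_rot: [0.621, 0.784, -0.0, 0.002]
ft_force: [0.2, -0.5, -3.0]
grip_width: 0.01
grip_force: 25.0
time: 11.22
position: [0.5424, -0.1721, 0.1917]
tool_rot: [0.7, 0.714, -0.001, -0.002]
ft_force: [-0.8, -0.3, -2.2]
grip_width: 0.0095
grip_force: 25.0
1.5896370938326234
raw [0.  1.9 0.1 0. ]
raw [ 0.  51.9  0.1  0. ]
```

View pics/c1.png

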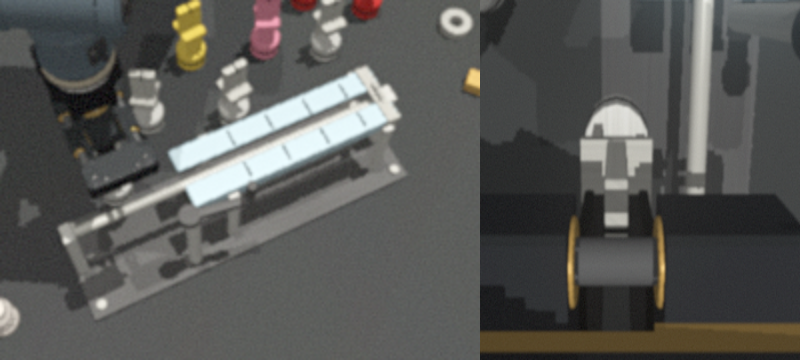

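```bash

python3 -m creep '[{"translation":[0,15,0],"roll":0,"gripper":0},{"translation":[0,30,0],"roll":0,"gripper":0},{"translation":[0,42,0],"roll":0,"gripper":0},{"translation":[0,52,0],"roll":0,"gripper":0},{"translation":[0,52,0],"roll":0,"gripper":0}]'
python3 -m creep '[{"translation":[0,0,0],"roll":0,"gripper":0},{"translation":[0,0,5],"roll":0,"gripper":0},{"translation":[0,0,10],"roll":0,"gripper":0}]'
python3 - <<'E'
from h import *
im=viewer.camera("wrist");cv2.imwrite("pics/c2.png",im[60:340,160:480])
E
```

```text
time: 11.73
position: [0.5959, -0.1722, 0.1925]
tool_rot: [0.701, 0.713, -0.0, -0.0]
ft_force: [-0.4, 0.5, -2.3]
grip_width: 0.01
grip_force: 25.0
time: 11.98
position: [0.5949, -0.1719, 0.1827]
tool_rot: [0.701, 0.713, 0.0, 0.0]
ft_force: [0.3, 0.4, -2.1]
grip_width: 0.0097
grip_force: 25.0
```

View pics/c2.png

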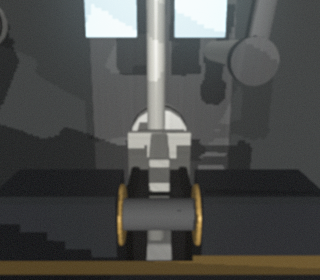

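```bash

python3 -m creep '[{"translation":[0,0,5],"roll":0,"gripper":0},{"translation":[0,0,10],"roll":0,"gripper":0},{"translation":[0,0,14],"roll":0,"gripper":0},{"translation":[0,0,14],"roll":0,"gripper":0},{"translation":[0,0,14],"roll":0,"gripper":0}]'
python3 -c "
from h import *
st=(.5918,-.0237,.0169);y=np.pi/2+st[2]
print(go([*S([0,165,0],st)[0,:2],.167],y), go([*S([0,-148,0],st)[0,:2],.167],y))"
```

```text
time: 12.45
position: [0.5953, -0.1717, 0.1684]
tool_rot: [0.701, 0.713, -0.0, -0.0]
ft_force: [-0.0, -0.1, -2.2]
grip_width: 0.0099
grip_force: 25.0
[313.   -0.9   1.4   0. ] [ 0.  -1.   1.4  0. ]
```

```bash

python3 -m creep '[{"translation":[10,0,0],"roll":0,"gripper":0},{"translation":[25,0,0],"roll":0,"gripper":0},{"translation":[45,0,0],"roll":0,"gripper":0},{"translation":[65,-0.5,0],"roll":0,"gripper":0},{"translation":[85,-0.5,0],"roll":0,"gripper":0}]'
python3 -m creep '[{"translation":[20,0,0],"roll":0,"gripper":0},{"translation":[45,0,0],"roll":0,"gripper":0},{"translation":[70,0,0],"roll":0,"gripper":0},{"translation":[95,0,0],"roll":0,"gripper":0},{"translation":[120,0,0],"roll":0,"gripper":0}]'
python3 -m creep '[{"translation":[25,0,0],"roll":0,"gripper":0},{"translation":[50,0,0],"roll":0,"gripper":0},{"translation":[75,0,0],"roll":0,"gripper":0},{"translation":[95,0,0],"roll":0,"gripper":0},{"translation":[108,0,0],"roll":0,"gripper":0}]'
python3 -m creep '[{"translation":[0,0,0],"roll":0,"gripper":0},{"translation":[0,0,1],"roll":0,"gripper":0},{"translation":[0,0,1],"roll":0,"gripper":0}]'
python3 - <<'E'
from h import *
c=cam("wrist");im=viewer.camera("wrist");cv2.imwrite("pics/c3.png",im[0:340,160:480])
st=(.5918,-.0237,.0169);y=np.pi/2+st[2]
print(go([*S([0,165,0],st)[0,:2],.167],y));print(proj(c,S([[-25,165,142],[25,165,142],[-25,57,142],[0,165,182]],st)).round(1)-[160,0])
E
```

```text
time: 12.87
position: [0.5931, -0.0844, 0.1691]
tool_rot: [0.701, 0.713, 0.0, -0.0]
ft_force: [-0.3, 0.6, -1.9]
grip_width: 0.0096
grip_force: 25.0
time: 13.28
position: [0.5908, 0.036, 0.1692]
tool_rot: [0.701, 0.713, 0.0, -0.0]
ft_force: [0.0, -1.1, -2.2]
grip_width: 0.0097
grip_force: 25.0
time: 13.7
position: [0.5885, 0.1449, 0.1692]
tool_rot: [0.7, 0.714, 0.0, -0.001]
ft_force: [-0.1, 0.3, -3.6]
grip_width: 0.0097
grip_force: 25.0
time: 13.95
position: [0.5894, 0.1405, 0.1677]
tool_rot: [0.701, 0.713, -0.0, 0.0]
ft_force: [-0.3, -0.4, -2.7]
grip_width: 0.0094
grip_force: 25.0
[ 1.1 -0.5  0.7 -0. ]
[[117.3 224.8]
 [202.1 224.9]
 [122.3 376.8]
 [159.8 253.4]]
```

View pics/c3.png

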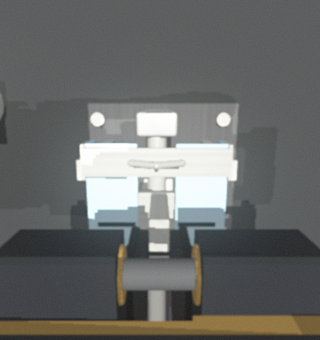

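```bash

python3 -m creep '[{"translation":[1,0,1],"roll":0,"gripper":0},{"translation":[1,0,1],"roll":0,"gripper":0},{"translation":[1,0,1],"roll":0,"gripper":6},{"translation":[1,0,1],"roll":0,"gripper":14},{"translation":[1,0,1],"roll":0,"gripper":24}]'
python3 -m creep '[{"translation":[0,0,0],"roll":0,"gripper":30},{"translation":[0,0,0],"roll":0,"gripper":30},{"translation":[0,0,-40],"roll":0,"gripper":40},{"translation":[0,0,-80],"roll":0,"gripper":50},{"translation":[-40,0,-100],"roll":0,"gripper":50}]'
python3 -m creep '[{"translation":[-40,-10,-30],"roll":0,"gripper":50},{"translation":[-80,-10,-60],"roll":0,"gripper":50},{"translation":[-80,-10,-65],"roll":0,"gripper":50},{"translation":[-80,-10,-65],"roll":0,"gripper":50},{"translation":[-80,-10,-65],"roll":0,"gripper":50}]'
python3 - <<'E'
from h import *
c=cam("wrist");im=viewer.camera("wrist")
st=(.5918,-.0237,.0169)
P=S([[-25,165,142],[0,165,182],[0,165+17,182],[0,165-17,182]],st);print(proj(c,P).round(1).tolist())
for p in proj(c,P): cv2.circle(im,tuple(p.round().astype(int)),1,(0,0,255),-1)
for g in [(.42,.204),(.441,.058),(.424,-.083)]:
    s,f=fit(im,c,g);print(s.round(4),round(f,2),go([s[0],s[1],.3],np.pi/2+s[2]));im=draw(im,c,s)
cv2.imwrite("pics/c4.png",im)
E
```

```text
time: 14.42
position: [0.59, 0.142, 0.1671]
tool_rot: [0.701, 0.713, 0.001, 0.0]
ft_force: [-0.7, -0.1, -0.4]
grip_width: 0.0151
grip_force: 0.0
time: 14.83
position: [0.5923, 0.1102, 0.27]
tool_rot: [0.699, 0.715, 0.004, 0.001]
ft_force: [1.3, 0.8, 0.4]
grip_width: 0.0421
grip_force: 0.0
time: 15.25
position: [0.582, 0.0243, 0.3312]
tool_rot: [0.702, 0.713, 0.001, 0.001]
ft_force: [-0.1, -0.3, 0.3]
grip_width: 0.0498
grip_force: 0.0
[[302.6, 53.3], [329.9, 46.6], [330.1, 24.7], [329.8, 67.8]]
[0.4105 0.2151 0.8429] 0.64 [ 192.7 -167.5   29.9  -47.3]
[0.4662 0.0312 0.1614] 0.46 [   7.9 -114.8   29.9   -8.3]
[ 0.443  -0.0338  0.2195] 0.63 [ -56.8 -139.1   29.9  -11.6]
```

View pics/c4.png

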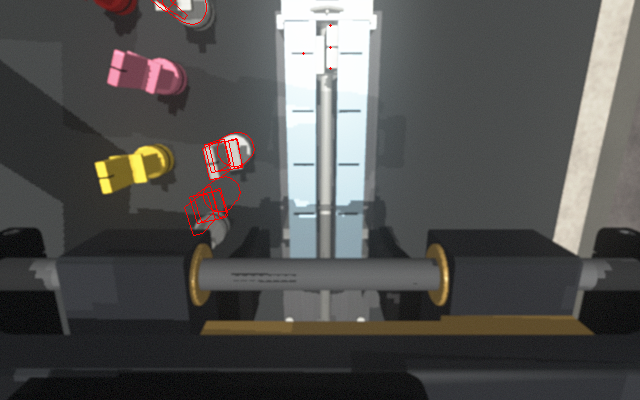

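Carrier A hangs at mark3, with its fin centred on the predicted mark at (330,47). Next I hover near the carrier at (.44,.06) for a proper fit.

```bash

python3 -m creep '[{"translation":[-15,-35,0],"roll":0,"gripper":50},{"translation":[-30,-70,0],"roll":0,"gripper":50},{"translation":[-45,-105,0],"roll":0,"gripper":50},{"translation":[-54,-132,0],"roll":0,"gripper":50},{"translation":[-54,-132,0],"roll":0,"gripper":50}]' >/dev/null
python3 -m creep '[{"translation":[0,0,0],"roll":0,"gripper":50},{"translation":[0,0,0],"roll":0,"gripper":50}]'
python3 - <<'E'
from h import *
c=cam("wrist");im=viewer.camera("wrist");cv2.imwrite("pics/c5r.png",im)
for d in viewer.recognise("wrist","carrier0"): print(round(float(d["p"]),2),np.round(d["bbox"]).tolist())
for g in [(.441,.058)]:
    s,f=fit(im,c,g);print(s.round(4),round(f,2),go([s[0],s[1],.119],np.pi/2+s[2]));im=draw(im,c,s)
cv2.imwrite("pics/c5.png",im[:240,150:550])
E
```

```text
time: 15.88
position: [0.451, -0.0306, 0.3298]
tool_rot: [0.701, 0.714, 0.0, -0.0]
ft_force: [-0.0, -0.9, -0.0]
grip_width: 0.05
grip_force: 0.0
0.94 [235.0, 1.0, 45.0, 52.0]
0.75 [316.0, 94.0, 34.0, 33.0]
0.66 [276.0, 177.0, 41.0, 56.0]
0.62 [458.0, 2.0, 40.0, 16.0]
0.59 [218.0, 110.0, 46.0, 38.0]
[0.4663 0.0314 0.1681] 0.07 [ 62.   15.9 211.   -8.6]
```

View pics/c5.png

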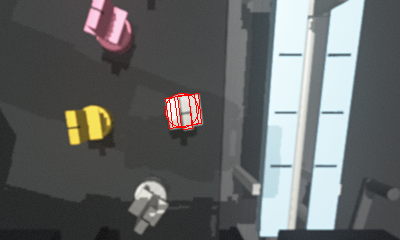

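```bash

python3 -m creep '[{"translation":[20,5,20],"roll":-3,"gripper":50},{"translation":[42,10,40],"roll":-6,"gripper":50},{"translation":[62,16,60],"roll":-8.6,"gripper":50},{"translation":[62,16,90],"roll":-8.6,"gripper":50},{"translation":[62,16,115],"roll":-8.6,"gripper":50}]'>/dev/null
python3 -m creep '[{"translation":[0,0,25],"roll":0,"gripper":50},{"translation":[0,0,50],"roll":0,"gripper":50},{"translation":[0,0,75],"roll":0,"gripper":50},{"translation":[0,0,96],"roll":0,"gripper":40},{"translation":[0,0,96],"roll":0,"gripper":30}]'
python3 -m creep '[{"translation":[0,0,0],"roll":0,"gripper":0},{"translation":[0,0,0],"roll":0,"gripper":0},{"translation":[0,0,0],"roll":0,"gripper":0},{"translation":[0,0,0],"roll":0,"gripper":0},{"translation":[0,0,0],"roll":0,"gripper":0}]' 25
python3 -m creep '[{"translation":[0,0,0],"roll":0,"gripper":0},{"translation":[0,0,0],"roll":0,"gripper":0},{"translation":[0,0,0],"roll":0,"gripper":0},{"translation":[0,0,0],"roll":0,"gripper":0},{"translation":[0,0,0],"roll":0,"gripper":0}]' 25
python3 -m creep '[{"translation":[0,0,-25],"roll":0,"gripper":0},{"translation":[0,0,-60],"roll":0,"gripper":0},{"translation":[0,0,-100],"roll":0,"gripper":0},{"translation":[0,0,-135],"roll":0,"gripper":0},{"translation":[0,0,-150],"roll":0,"gripper":0}]'
python3 - <<'E'
from h import *
st=(.5918,-.0237,.0169);y=np.pi/2+st[2]
print("raw",go([*S([-50,-148,0],st)[0,:2],.192],y))
E
```

```text
time: 16.82
position: [0.4636, 0.0317, 0.1156]
tool_rot: [0.645, 0.764, -0.002, -0.004]
ft_force: [-0.8, 0.4, -0.6]
grip_width: 0.0429
grip_force: 0.0
time: 17.23
position: [0.4663, 0.0306, 0.1206]
tool_rot: [0.646, 0.764, 0.001, 0.001]
ft_force: [0.1, 0.3, 0.1]
grip_width: 0.0115
grip_force: 0.2
time: 17.65
position: [0.4669, 0.0305, 0.1205]
tool_rot: [0.646, 0.764, 0.001, 0.001]
ft_force: [0.8, -0.0, 6.7]
grip_width: 0.01
grip_force: 25.0
time: 18.07
position: [0.467, 0.0305, 0.2735]
tool_rot: [0.646, 0.764, 0.002, 0.003]
ft_force: [1.1, -1.3, -2.0]
grip_width: 0.0099
grip_force: 25.0
raw [-213.1   42.4   81.5    8.6]
```

```bash

python3 -m creep '[{"translation":[-30,6,0],"roll":0,"gripper":0},{"translation":[-68,14,0],"roll":0,"gripper":0},{"translation":[-107,22,0],"roll":0,"gripper":0},{"translation":[-146,30,0],"roll":0,"gripper":0},{"translation":[-180,36,0],"roll":0,"gripper":0}]'>/dev/null
python3 -m creep '[{"translation":[-20,4,0],"roll":4,"gripper":0},{"translation":[-33,6,20],"roll":8.6,"gripper":0},{"translation":[-33,6,45],"roll":8.6,"gripper":0},{"translation":[-33,6,70],"roll":8.6,"gripper":0},{"translation":[-33,6,80],"roll":8.6,"gripper":0}]'
python3 -m creep '[{"translation":[0,0,0],"roll":0,"gripper":0},{"translation":[0,0,0],"roll":0,"gripper":0}]'
python3 - <<'E'
from h import *
st=(.5918,-.0237,.0169);y=np.pi/2+st[2]
print("raw",go([*S([0,-148,0],st)[0,:2],.192],y))
E
```

```text
time: 18.9
position: [0.5392, -0.1713, 0.1853]
tool_rot: [0.701, 0.713, -0.001, -0.004]
ft_force: [-2.3, 0.3, -2.9]
grip_width: 0.0099
grip_force: 25.0
time: 19.07
position: [0.542, -0.1719, 0.1891]
tool_rot: [0.701, 0.713, -0.0, -0.001]
ft_force: [0.2, -0.2, -2.4]
grip_width: 0.0097
grip_force: 25.0
raw [-0.6 52.3 -2.9  0. ]
```

```bash

python3 -m creep '[{"translation":[0,15,-3],"roll":0,"gripper":0},{"translation":[0,30,-3],"roll":0,"gripper":0},{"translation":[0,42,-3],"roll":0,"gripper":0},{"translation":[0,51,-3],"roll":0,"gripper":0},{"translation":[0,51,-3],"roll":0,"gripper":0}]'
python3 -m creep '[{"translation":[0,0,5],"roll":0,"gripper":0},{"translation":[0,0,10],"roll":0,"gripper":0},{"translation":[0,0,16],"roll":0,"gripper":0},{"translation":[0,0,21],"roll":0,"gripper":0},{"translation":[0,0,21],"roll":0,"gripper":0}]'
python3 -m creep '[{"translation":[0,0,0],"roll":0,"gripper":0},{"translation":[0,0,0],"roll":0,"gripper":0}]'
python3 - <<'E'
from h import *
st=(.5918,-.0237,.0169);y=np.pi/2+st[2]
print("raw",go([*S([0,111,0],st)[0,:2],.1685],y))
c=cam("wrist");im=viewer.camera("wrist");cv2.imwrite("pics/d1.png",im)
E
```

```text
time: 19.48
position: [0.5957, -0.1717, 0.1942]
tool_rot: [0.701, 0.714, 0.001, 0.002]
ft_force: [0.1, -0.5, -2.5]
grip_width: 0.0099
grip_force: 25.0
time: 19.9
position: [0.5919, -0.171, 0.1697]
tool_rot: [0.701, 0.713, -0.001, -0.002]
ft_force: [-0.8, -0.6, -2.5]
grip_width: 0.0095
grip_force: 25.0
time: 20.07
position: [0.5933, -0.1716, 0.1714]
tool_rot: [0.701, 0.713, -0.0, -0.0]
ft_force: [0.3, -0.6, -1.9]
grip_width: 0.0094
grip_force: 25.0
raw [258.9   1.    2.9   0. ]
```

```bash

python3 -m creep '[{"translation":[10,0,1],"roll":0,"gripper":0},{"translation":[25,0.5,1],"roll":0,"gripper":0},{"translation":[45,0.5,1],"roll":0,"gripper":0},{"translation":[65,0.5,1],"roll":0,"gripper":0},{"translation":[85,0.5,1],"roll":0,"gripper":0}]'
python3 -m creep '[{"translation":[22,0,0],"roll":0,"gripper":0},{"translation":[44,0,0],"roll":0,"gripper":0},{"translation":[66,0,0],"roll":0,"gripper":0},{"translation":[88,0,0],"roll":0,"gripper":0},{"translation":[110,0,0],"roll":0,"gripper":0}]'
python3 -m creep '[{"translation":[22,0,0],"roll":0,"gripper":0},{"translation":[44,0,0],"roll":0,"gripper":0},{"translation":[58,0,0],"roll":0,"gripper":0},{"translation":[64,0,0],"roll":0,"gripper":0},{"translation":[64,0,0],"roll":0,"gripper":0}]'
python3 -m creep '[{"translation":[0,0,1],"roll":0,"gripper":0},{"translation":[0,0,1.5],"roll":0,"gripper":0},{"translation":[0,0,1.5],"roll":0,"gripper":0}]'
python3 - <<'E'
from h import *
st=(.5918,-.0237,.0169);y=np.pi/2+st[2]
print("raw",go([*S([0,111,0],st)[0,:2],.1685],y))
E
```

```text
time: 20.53
position: [0.592, -0.0841, 0.1706]
tool_rot: [0.701, 0.713, 0.0, -0.0]
ft_force: [0.3, 0.5, -2.4]
grip_width: 0.0097
grip_force: 25.0
time: 20.95
position: [0.5898, 0.0263, 0.1707]
tool_rot: [0.701, 0.713, 0.0, -0.0]
ft_force: [-0.2, -0.1, -2.1]
grip_width: 0.0098
grip_force: 25.0
time: 21.37
position: [0.5889, 0.0895, 0.1706]
tool_rot: [0.7, 0.714, 0.0, -0.0]
ft_force: [0.6, 0.5, -1.7]
grip_width: 0.0094
grip_force: 25.0
time: 21.62
position: [0.5896, 0.0866, 0.169]
tool_rot: [0.702, 0.713, 0.0, -0.0]
ft_force: [-0.3, -0.2, -1.7]
grip_width: 0.0099
grip_force: 25.0
raw [ 0.7  0.3  0.5 -0.1]
```

```bash

python3 -m creep '[{"translation":[0.5,0,0.8],"roll":0,"gripper":0},{"translation":[0.5,0,0.8],"roll":0,"gripper":6},{"translation":[0.5,0,0.8],"roll":0,"gripper":14},{"translation":[0.5,0,0.8],"roll":0,"gripper":24},{"translation":[0.5,0,0.8],"roll":0,"gripper":30}]'
python3 -m creep '[{"translation":[0,0,0],"roll":0,"gripper":30},{"translation":[0,0,0],"roll":0,"gripper":30},{"translation":[0,0,-40],"roll":0,"gripper":40},{"translation":[0,0,-80],"roll":0,"gripper":50},{"translation":[-20,0,-110],"roll":0,"gripper":50}]'
python3 -m creep '[{"translation":[-28,-20,-20],"roll":0,"gripper":50},{"translation":[-60,-42,-40],"roll":0,"gripper":50},{"translation":[-92,-65,-50],"roll":0,"gripper":50},{"translation":[-124,-88,-50],"roll":0,"gripper":50},{"translation":[-155,-110,-50],"roll":0,"gripper":50}]'>/dev/null
python3 -m creep '[{"translation":[-30,-20,0],"roll":0,"gripper":50},{"translation":[-60,-40,0],"roll":0,"gripper":50},{"translation":[-60,-40,0],"roll":0,"gripper":50},{"translation":[-60,-40,0],"roll":0,"gripper":50},{"translation":[-60,-40,0],"roll":0,"gripper":50}]'
python3 - <<'E'
from h import *
c=cam("wrist");im=viewer.camera("wrist");cv2.imwrite("pics/d2r.png",im)
for d in viewer.recognise("wrist","carrier0"):
    b=d["bbox"];g=back(c,(b[0]+b[2]/2,b[1]+b[3]/2),.07);print(round(float(d["p"]),2),np.round(b).tolist(),g.round(3))
    if abs(g[0]-.435)<.04 and -.13<g[1]<.0:
        s,f=fit(im,c,g);print(s.round(4),round(f,2),go([s[0],s[1],.119],np.pi/2+s[2]));im=draw(im,c,s)
cv2.imwrite("pics/d2.png",im[:240,150:550])
E
```

```text
time: 22.03
position: [0.5896, 0.0878, 0.1682]
tool_rot: [0.701, 0.713, 0.0, 0.0]
ft_force: [-0.6, -1.0, -0.2]
grip_width: 0.0204
grip_force: 0.0
time: 22.45
position: [0.5901, 0.0707, 0.2805]
tool_rot: [0.7, 0.714, 0.001, -0.0]
ft_force: [1.3, -0.6, 0.6]
grip_width: 0.0427
grip_force: 0.0
time: 23.28
position: [0.4437, -0.1493, 0.3282]
tool_rot: [0.701, 0.713, 0.0, -0.0]
ft_force: [-0.8, 0.2, -0.0]
grip_width: 0.05
grip_force: 0.0
0.57 [282.0, 90.0, 42.0, 39.0] [ 0.423 -0.086  0.07 ]
[ 0.4243 -0.0855 -0.5578] 0.1 [ 63.3 -18.6 209.2  33. ]
```

View pics/d2.png

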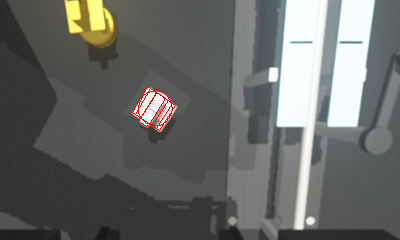

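```bash

python3 -m creep '[{"translation":[20,-6,15],"roll":7,"gripper":50},{"translation":[42,-12,30],"roll":14,"gripper":50},{"translation":[63,-18.6,45],"roll":21,"gripper":50},{"translation":[63,-18.6,70],"roll":28,"gripper":50},{"translation":[63,-18.6,95],"roll":33,"gripper":50}]'>/dev/null
python3 -m creep '[{"translation":[0,0,20],"roll":0,"gripper":50},{"translation":[0,0,50],"roll":0,"gripper":50},{"translation":[0,0,85],"roll":0,"gripper":50},{"translation":[0,0,113],"roll":0,"gripper":40},{"translation":[0,0,113],"roll":0,"gripper":30}]'
python3 -m creep '[{"translation":[0,0,0],"roll":0,"gripper":0},{"translation":[0,0,0],"roll":0,"gripper":0},{"translation":[0,0,0],"roll":0,"gripper":0},{"translation":[0,0,0],"roll":0,"gripper":0},{"translation":[0,0,0],"roll":0,"gripper":0}]' 25
python3 -m creep '[{"translation":[0,0,0],"roll":0,"gripper":0},{"translation":[0,0,0],"roll":0,"gripper":0},{"translation":[0,0,0],"roll":0,"gripper":0},{"translation":[0,0,0],"roll":0,"gripper":0},{"translation":[0,0,0],"roll":0,"gripper":0}]' 25
python3 -m creep '[{"translation":[0,0,-20],"roll":0,"gripper":0},{"translation":[0,0,-45],"roll":0,"gripper":0},{"translation":[0,0,-70],"roll":0,"gripper":0},{"translation":[0,0,-74],"roll":0,"gripper":0},{"translation":[0,0,-74],"roll":0,"gripper":0}]'
python3 - <<'E'
from h import *
st=(.5918,-.0237,.0169);y=np.pi/2+st[2]
print("raw",go([*S([-50,-148,0],st)[0,:2],.192],y))
E
```

```text
time: 24.22
position: [0.4212, -0.0842, 0.1161]
tool_rot: [0.874, 0.486, -0.003, -0.004]
ft_force: [-0.6, 0.6, -0.4]
grip_width: 0.0428
grip_force: 0.0
time: 24.63
position: [0.4248, -0.0872, 0.1216]
tool_rot: [0.875, 0.485, 0.001, 0.001]
ft_force: [0.6, 0.8, 0.5]
grip_width: 0.011
grip_force: 0.0
time: 25.05
position: [0.4247, -0.0873, 0.1215]
tool_rot: [0.875, 0.485, 0.001, 0.001]
ft_force: [-0.8, 0.2, 7.8]
grip_width: 0.0096
grip_force: 25.0
time: 25.47
position: [0.4248, -0.0874, 0.1957]
tool_rot: [0.875, 0.485, 0.001, 0.002]
ft_force: [0.9, -0.7, -2.6]
grip_width: 0.0096
grip_force: 25.0
raw [ -8.8 146.5   3.7 -33. ]
```

```bash

python3 -m creep '[{"translation":[-2,25,0],"roll":-6,"gripper":0},{"translation":[-4,60,0],"roll":-13,"gripper":0},{"translation":[-6,95,0],"roll":-20,"gripper":0},{"translation":[-8,128,0],"roll":-27,"gripper":0},{"translation":[-8.8,146,0],"roll":-33,"gripper":0}]'>/dev/null
python3 -m creep '[{"translation":[0,0,0],"roll":0,"gripper":0},{"translation":[0,0,0],"roll":0,"gripper":0},{"translation":[0,0,0],"roll":0,"gripper":0}]'
python3 - <<'E'
from h import *
st=(.5918,-.0237,.0169);y=np.pi/2+st[2]
print("raw",go([*S([0,-148,0],st)[0,:2],.1945],y))
E
```

```text
time: 26.13
position: [0.5406, -0.1704, 0.1922]
tool_rot: [0.701, 0.713, -0.001, -0.003]
ft_force: [-1.0, 0.0, -1.4]
grip_width: 0.0099
grip_force: 25.0
raw [-2.2 53.6 -2.3 -0.1]
```

```bash

python3 -m creep '[{"translation":[0,15,0],"roll":0,"gripper":0},{"translation":[0,30,0],"roll":0,"gripper":0},{"translation":[0,42,0],"roll":0,"gripper":0},{"translation":[0,52,0],"roll":0,"gripper":0},{"translation":[0,52,0],"roll":0,"gripper":0}]'
python3 -m creep '[{"translation":[0,0,5],"roll":0,"gripper":0},{"translation":[0,0,10],"roll":0,"gripper":0},{"translation":[0,0,16],"roll":0,"gripper":0},{"translation":[0,0,23],"roll":0,"gripper":0},{"translation":[0,0,23],"roll":0,"gripper":0}]'
python3 -m creep '[{"translation":[0,0,0],"roll":0,"gripper":0},{"translation":[0,0,0],"roll":0,"gripper":0}]'
python3 - <<'E'
from h import *
st=(.5918,-.0237,.0169);y=np.pi/2+st[2]
print("raw",go([*S([0,57,0],st)[0,:2],.1695],y))
E
```

```text
time: 26.55
position: [0.5955, -0.17, 0.1937]
tool_rot: [0.701, 0.713, 0.0, -0.0]
ft_force: [0.4, -0.5, -2.3]
grip_width: 0.0099
grip_force: 25.0
time: 26.97
position: [0.5939, -0.1706, 0.1699]
tool_rot: [0.701, 0.713, -0.0, -0.001]
ft_force: [-0.4, 0.9, -2.1]
grip_width: 0.0097
grip_force: 25.0
time: 27.13
position: [0.5946, -0.1708, 0.171]
tool_rot: [0.701, 0.713, -0.0, -0.0]
ft_force: [0.9, 0.1, -2.7]
grip_width: 0.0098
grip_force: 25.0
raw [204.1  -0.4   1.5   0. ]
```

```bash

python3 -m creep '[{"translation":[10,0,0],"roll":0,"gripper":0},{"translation":[25,0,0],"roll":0,"gripper":0},{"translation":[45,0,0],"roll":0,"gripper":0},{"translation":[65,0,0],"roll":0,"gripper":0},{"translation":[85,0,0],"roll":0,"gripper":0}]'>/dev/null
python3 -m creep '[{"translation":[20,0,0],"roll":0,"gripper":0},{"translation":[40,0,0],"roll":0,"gripper":0},{"translation":[60,0,0],"roll":0,"gripper":0},{"translation":[80,0,0],"roll":0,"gripper":0},{"translation":[100,0,0],"roll":0,"gripper":0}]'
python3 -m creep '[{"translation":[12,0,0],"roll":0,"gripper":0},{"translation":[18,0,0],"roll":0,"gripper":0},{"translation":[18,0,1],"roll":0,"gripper":0},{"translation":[18,0,1],"roll":0,"gripper":0},{"translation":[18,0,1],"roll":0,"gripper":0}]'
python3 - <<'E'
from h import *
st=(.5918,-.0237,.0169);y=np.pi/2+st[2]
print("raw",go([*S([0,57,0],st)[0,:2],.1695],y))
E
```

```text
time: 27.97
position: [0.591, 0.0168, 0.1714]
tool_rot: [0.701, 0.713, 0.0, -0.0]
ft_force: [-0.2, -0.2, -3.0]
grip_width: 0.0096
grip_force: 25.0
time: 28.38
position: [0.5916, 0.0314, 0.1701]
tool_rot: [0.701, 0.713, -0.0, 0.0]
ft_force: [-0.0, 0.3, -2.7]
grip_width: 0.0094
grip_force: 25.0
raw [ 1.9 -0.7  0.6 -0. ]
```

```bash

python3 -m creep '[{"translation":[0.5,0,1],"roll":0,"gripper":0},{"translation":[0.5,0,1],"roll":0,"gripper":6},{"translation":[0.5,0,1],"roll":0,"gripper":14},{"translation":[0.5,0,1],"roll":0,"gripper":24},{"translation":[0.5,0,1],"roll":0,"gripper":30}]'
python3 -m creep '[{"translation":[0,0,0],"roll":0,"gripper":30},{"translation":[0,0,0],"roll":0,"gripper":30},{"translation":[0,0,-40],"roll":0,"gripper":40},{"translation":[0,0,-80],"roll":0,"gripper":50},{"translation":[0,0,-120],"roll":0,"gripper":50}]'
python3 -m creep '[{"translation":[20,-30,-20],"roll":0,"gripper":50},{"translation":[40,-62,-40],"roll":0,"gripper":50},{"translation":[60,-95,-40],"roll":0,"gripper":50},{"translation":[80,-128,-40],"roll":0,"gripper":50},{"translation":[83,-159,-40],"roll":0,"gripper":50}]'>/dev/null
python3 -m creep '[{"translation":[0,0,0],"roll":0,"gripper":50},{"translation":[0,0,0],"roll":0,"gripper":50},{"translation":[0,0,0],"roll":0,"gripper":50}]'
python3 - <<'E'
from h import *
c=cam("wrist");im=viewer.camera("wrist");cv2.imwrite("pics/e1r.png",im)
for d in viewer.recognise("wrist","carrier0"):
    b=d["bbox"];g=back(c,(b[0]+b[2]/2,b[1]+b[3]/2),.07);print(round(float(d["p"]),2),np.round(b).tolist(),g.round(3))
    if abs(g[0]-.43)<.06 and .14<g[1]<.28:
        s,f=fit(im,c,g);print(s.round(4),round(f,2),go([s[0],s[1],.119],np.pi/2+s[2]));im=draw(im,c,s)
cv2.imwrite("pics/e1.png",im[:240,150:550])
E
```

```text
time: 28.8
position: [0.5917, 0.0323, 0.1694]
tool_rot: [0.701, 0.713, 0.0, 0.0]
ft_force: [-0.4, 0.5, -0.3]
grip_width: 0.0205
grip_force: 0.0
time: 29.22
position: [0.5908, 0.0328, 0.2898]
tool_rot: [0.701, 0.713, -0.001, -0.001]
ft_force: [0.2, -0.1, -0.5]
grip_width: 0.0424
grip_force: 0.0
time: 29.88
position: [0.4319, 0.1129, 0.3297]
tool_rot: [0.701, 0.713, 0.001, 0.001]
ft_force: [0.3, 0.2, 0.3]
grip_width: 0.0503
grip_force: 0.0
0.97 [295.0, 64.0, 37.0, 40.0] [0.423 0.206 0.07 ]
[0.4198 0.2085 0.0118] 0.06 [ 96.1 -11.1 210.4   0.3]
0.87 [196.0, 42.0, 58.0, 46.0] [0.321 0.225 0.07 ]
0.81 [259.0, 1.0, 37.0, 24.0] [0.383 0.28  0.07 ]
0.72 [241.0, 208.0, 34.0, 36.0] [0.353 0.026 0.07 ]
0.7 [420.0, 175.0, 68.0, 49.0] [0.606 0.067 0.07 ]
0.69 [423.0, 132.0, 77.0, 41.0] [0.608 0.128 0.07 ]
0.64 [256.0, 131.0, 38.0, 43.0] [0.377 0.124 0.07 ]
0.53 [415.0, 212.0, 43.0, 14.0] [0.587 0.04  0.07 ]
```

View pics/e1.png

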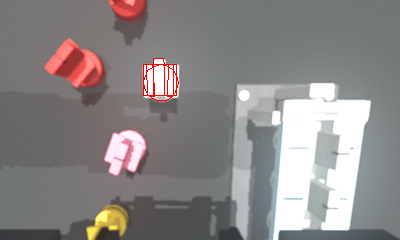

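```bash

python3 -m creep '[{"translation":[25,-3,15],"roll":0,"gripper":50},{"translation":[55,-7,25],"roll":0,"gripper":50},{"translation":[85,-10,35],"roll":0,"gripper":50},{"translation":[96,-11,60],"roll":0,"gripper":50},{"translation":[96,-11,90],"roll":0,"gripper":50}]'>/dev/null
python3 -m creep '[{"translation":[0,0,30],"roll":0.3,"gripper":50},{"translation":[0,0,60],"roll":0.3,"gripper":50},{"translation":[0,0,95],"roll":0.3,"gripper":50},{"translation":[0,0,120],"roll":0.3,"gripper":40},{"translation":[0,0,120],"roll":0.3,"gripper":30}]'
python3 -m creep '[{"translation":[0,0,0],"roll":0,"gripper":0},{"translation":[0,0,0],"roll":0,"gripper":0},{"translation":[0,0,0],"roll":0,"gripper":0},{"translation":[0,0,0],"roll":0,"gripper":0},{"translation":[0,0,0],"roll":0,"gripper":0}]' 25
python3 -m creep '[{"translation":[0,0,0],"roll":0,"gripper":0},{"translation":[0,0,0],"roll":0,"gripper":0},{"translation":[0,0,0],"roll":0,"gripper":0},{"translation":[0,0,0],"roll":0,"gripper":0},{"translation":[0,0,0],"roll":0,"gripper":0}]' 25
python3 -m creep '[{"translation":[0,0,-25],"roll":0,"gripper":0},{"translation":[0,0,-60],"roll":0,"gripper":0},{"translation":[0,0,-100],"roll":0,"gripper":0},{"translation":[0,0,-135],"roll":0,"gripper":0},{"translation":[0,0,-155],"roll":0,"gripper":0}]'
python3 - <<'E'
from h import *
st=(.5918,-.0237,.0169);y=np.pi/2+st[2]
print("raw",go([*S([-50,-148,0],st)[0,:2],.194],y))
E
```

```text
time: 30.82
position: [0.4163, 0.2076, 0.1145]
tool_rot: [0.703, 0.711, -0.004, -0.003]
ft_force: [-0.0, -0.0, 0.7]
grip_width: 0.0431
grip_force: 0.0
time: 31.23
position: [0.4195, 0.209, 0.1206]
tool_rot: [0.703, 0.711, 0.001, 0.001]
ft_force: [-0.2, -0.7, 0.8]
grip_width: 0.0115
grip_force: 0.2
time: 31.65
position: [0.4201, 0.209, 0.1204]
tool_rot: [0.703, 0.711, 0.002, 0.001]
ft_force: [1.1, -0.9, 5.6]
grip_width: 0.0096
grip_force: 25.0
time: 32.07
position: [0.4189, 0.209, 0.2775]
tool_rot: [0.703, 0.711, 0.002, 0.001]
ft_force: [1.4, 0.3, -2.4]
grip_width: 0.0095
grip_force: 25.0
raw [-3.830e+02  1.207e+02  8.350e+01 -3.000e-01]
```

```bash

python3 -m creep '[{"translation":[-25,8,0],"roll":0,"gripper":0},{"translation":[-60,19,0],"roll":0,"gripper":0},{"translation":[-98,31,0],"roll":0,"gripper":0},{"translation":[-136,43,0],"roll":0,"gripper":0},{"translation":[-174,55,0],"roll":0,"gripper":0}]'>/dev/null
python3 -m creep '[{"translation":[-38,12,0],"roll":0,"gripper":0},{"translation":[-76,24,0],"roll":0,"gripper":0},{"translation":[-114,36,0],"roll":0,"gripper":0},{"translation":[-152,48,0],"roll":0,"gripper":0},{"translation":[-185,58,0],"roll":0,"gripper":0}]'>/dev/null
python3 -m creep '[{"translation":[-24,7,10],"roll":0,"gripper":0},{"translation":[-24,7,40],"roll":0,"gripper":0},{"translation":[-24,7,70],"roll":0,"gripper":0},{"translation":[-24,7,82],"roll":0,"gripper":0},{"translation":[-24,7,82],"roll":0,"gripper":0}]'
python3 -m creep '[{"translation":[0,0,0],"roll":-0.3,"gripper":0},{"translation":[0,0,0],"roll":-0.3,"gripper":0},{"translation":[0,0,0],"roll":-0.3,"gripper":0}]'
python3 - <<'E'
from h import *
st=(.5918,-.0237,.0169);y=np.pi/2+st[2]
print("raw",go([*S([0,-148,0],st)[0,:2],.194],y))
E
```

```text
time: 33.32
position: [0.5392, -0.1711, 0.1876]
tool_rot: [0.703, 0.711, -0.001, -0.006]
ft_force: [-1.3, 1.0, -2.4]
grip_width: 0.0095
grip_force: 25.0
time: 33.57
position: [0.5439, -0.1731, 0.1936]
tool_rot: [0.701, 0.713, 0.0, 0.001]
ft_force: [0.5, -1.0, -3.7]
grip_width: 0.0094
grip_force: 25.0
raw [ 0.6 50.4 -0.4  0. ]
```

```bash

python3 -m creep '[{"translation":[0,15,0],"roll":0,"gripper":0},{"translation":[0,30,0],"roll":0,"gripper":0},{"translation":[0,42,0],"roll":0,"gripper":0},{"translation":[0,51,0],"roll":0,"gripper":0},{"translation":[0,51,0],"roll":0,"gripper":0}]'
python3 -m creep '[{"translation":[0,0,5],"roll":0,"gripper":0},{"translation":[0,0,10],"roll":0,"gripper":0},{"translation":[0,0,16],"roll":0,"gripper":0},{"translation":[0,0,22],"roll":0,"gripper":0},{"translation":[0,0,22],"roll":0,"gripper":0}]'
python3 -m creep '[{"translation":[0,0,0],"roll":0,"gripper":0},{"translation":[0,0,0],"roll":0,"gripper":0},{"translation":[0,0,0],"roll":0,"gripper":0}]'
python3 - <<'E'
from h import *
st=(.5918,-.0237,.0169);y=np.pi/2+st[2]
print("raw",go([*S([0,3,0],st)[0,:2],.1685],y))
E
```

```text
time: 33.98
position: [0.5956, -0.1721, 0.1933]
tool_rot: [0.701, 0.714, 0.0, 0.001]
ft_force: [-1.3, 0.3, -2.5]
grip_width: 0.0091
grip_force: 25.0
time: 34.4
position: [0.593, -0.1718, 0.1688]
tool_rot: [0.701, 0.713, -0.0, -0.001]
ft_force: [0.1, 0.4, -2.0]
grip_width: 0.01
grip_force: 25.0
time: 34.65
position: [0.5939, -0.172, 0.1702]
tool_rot: [0.701, 0.713, 0.0, 0.0]
ft_force: [-0.1, -0.1, -3.2]
grip_width: 0.0098
grip_force: 25.0
raw [151.3   0.4   1.7   0. ]
```

```bash

python3 -m creep '[{"translation":[10,0,0],"roll":0,"gripper":0},{"translation":[25,0,0],"roll":0,"gripper":0},{"translation":[45,0,0],"roll":0,"gripper":0},{"translation":[65,0,0],"roll":0,"gripper":0},{"translation":[85,0,0],"roll":0,"gripper":0}]'>/dev/null
python3 -m creep '[{"translation":[20,0,0],"roll":0,"gripper":0},{"translation":[40,0,0],"roll":0,"gripper":0},{"translation":[57,0,0],"roll":0,"gripper":0},{"translation":[66,0,0],"roll":0,"gripper":0},{"translation":[66,0,1],"roll":0,"gripper":0}]'
python3 -m creep '[{"translation":[0,0,0.5],"roll":0,"gripper":0},{"translation":[0,0,0.5],"roll":0,"gripper":0},{"translation":[0,0,0.5],"roll":0,"gripper":0}]'
python3 - <<'E'
from h import *
st=(.5918,-.0237,.0169);y=np.pi/2+st[2]
print("raw",go([*S([0,3,0],st)[0,:2],.1685],y))
E
```

```text
time: 35.48
position: [0.5907, -0.0177, 0.1694]
tool_rot: [0.7, 0.714, 0.0, -0.001]
ft_force: [0.1, 0.2, -3.1]
grip_width: 0.01
grip_force: 25.0
time: 35.73
position: [0.5915, -0.0219, 0.1686]
tool_rot: [0.701, 0.713, -0.0, 0.0]
ft_force: [0.2, -0.9, -2.6]
grip_width: 0.0098
grip_force: 25.0
raw [ 1.2  0.2  0.1 -0. ]
```

```bash

python3 -m creep '[{"translation":[1,0,1],"roll":0,"gripper":0},{"translation":[1,0,1],"roll":0,"gripper":6},{"translation":[1,0,1],"roll":0,"gripper":14},{"translation":[1,0,1],"roll":0,"gripper":24},{"translation":[1,0,1],"roll":0,"gripper":30}]'
python3 -m creep '[{"translation":[0,0,0],"roll":0,"gripper":30},{"translation":[0,0,0],"roll":0,"gripper":30},{"translation":[0,0,-40],"roll":0,"gripper":30},{"translation":[0,0,-80],"roll":0,"gripper":40},{"translation":[0,0,-120],"roll":0,"gripper":40}]'
python3 -m creep '[{"translation":[-35,2,-20],"roll":0,"gripper":40},{"translation":[-70,4,-40],"roll":0,"gripper":40},{"translation":[-100,6,-40],"roll":0,"gripper":40},{"translation":[-110,6,-40],"roll":0,"gripper":40},{"translation":[-110,6,-40],"roll":0,"gripper":40}]'>/dev/null
python3 -m creep '[{"translation":[0,0,0],"roll":0,"gripper":40},{"translation":[0,0,0],"roll":0,"gripper":40},{"translation":[0,0,0],"roll":0,"gripper":40}]'
python3 - <<'E'
from h import *
c=cam("wrist");im=viewer.camera("wrist")
st=(.5918,-.0237,.0169)
for p in proj(c,S([[0,y,182] for y in(3,57,111,165)],st)): cv2.circle(im,tuple(p.round().astype(int)),2,(0,0,255),-1)
print(proj(c,S([[0,y,182] for y in(3,57,111,165)],st)).round(1).tolist(),proj(c,[[.6553,-.0353,.194]]))
cv2.imwrite("pics/f1.png",cv2.resize(im[:260,220:480],None,fx=2.2,fy=2.2))
E
```

```text
time: 36.15
position: [0.5916, -0.02, 0.1679]
tool_rot: [0.701, 0.713, 0.0, 0.0]
ft_force: [-0.4, 1.2, -0.6]
grip_width: 0.0203
grip_force: 0.0
time: 36.57
position: [0.5907, -0.0197, 0.2882]
tool_rot: [0.701, 0.713, -0.001, -0.001]
ft_force: [1.6, 1.0, 0.4]
grip_width: 0.0362
grip_force: 0.0
time: 37.23
position: [0.5988, -0.128, 0.327]
tool_rot: [0.7, 0.714, -0.0, -0.001]
ft_force: [0.7, -0.7, -0.7]
grip_width: 0.0397
grip_force: 0.0
[[314.3, 57.9], [314.2, -13.9], [314.1, -93.2], [313.9, -181.3]] [[390.98355507  76.45974027]]
```

View pics/f1.png

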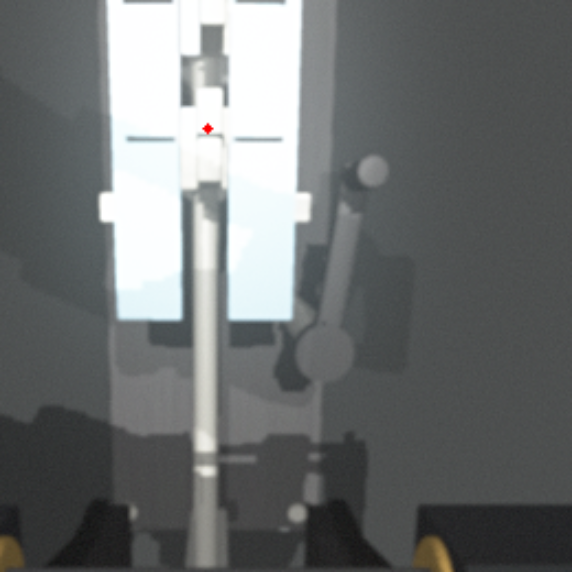

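The fin at mark0 is lined up at (208,130) in the crop. The lever pin is at (372,170), where expected. Closing the lever.

```bash

python3 -m creep '[{"translation":[30,19,25],"roll":0,"gripper":40},{"translation":[60,38,50],"roll":0,"gripper":40},{"translation":[91,57,75],"roll":0,"gripper":40},{"translation":[91.5,57,95],"roll":0,"gripper":40},{"translation":[91.5,57,105],"roll":0,"gripper":40}]'
python3 -m creep '[{"translation":[0,0,15],"roll":0,"gripper":40},{"translation":[0,0,30],"roll":0,"gripper":40},{"translation":[0,0,36],"roll":0,"gripper":40},{"translation":[0,0,36],"roll":0,"gripper":0},{"translation":[0,0,36],"roll":0,"gripper":0}]' 12
python3 -m creep '[{"translation":[0,0,0],"roll":0,"gripper":0},{"translation":[0,0,0],"roll":0,"gripper":0},{"translation":[0,0,0],"roll":0,"gripper":0},{"translation":[0,0,0],"roll":0,"gripper":0},{"translation":[0,0,0],"roll":0,"gripper":0}]' 12
python3 -m creep '[{"translation":[0,0,0],"roll":0,"gripper":0},{"translation":[0,0,0],"roll":0,"gripper":0},{"translation":[0,0,0],"roll":0,"gripper":0}]' 12
```

```text
time: 37.7
position: [0.6532, -0.0332, 0.2187]
tool_rot: [0.699, 0.715, -0.001, -0.003]
ft_force: [0.3, -0.6, -0.1]
grip_width: 0.0401
grip_force: 0.0
time: 38.12
position: [0.6546, -0.0377, 0.1872]
tool_rot: [0.701, 0.713, 0.0, 0.0]
ft_force: [0.1, -0.1, 0.2]
grip_width: 0.0331
grip_force: 0.0
time: 38.53
position: [0.655, -0.0376, 0.1876]
tool_rot: [0.701, 0.713, 0.0, 0.001]
ft_force: [-0.8, -0.4, 3.1]
grip_width: 0.0103
grip_force: 12.0
time: 38.78
position: [0.655, -0.0376, 0.1875]
tool_rot: [0.701, 0.713, 0.0, 0.001]
ft_force: [-0.7, -1.3, 5.6]
grip_width: 0.01
grip_force: 12.0
```

```bash

python3 -m creep '[{"translation":[0.2,-13,0],"roll":0,"gripper":0},{"translation":[-1.7,-25,0],"roll":0,"gripper":0},{"translation":[-5.6,-36.6,0],"roll":0,"gripper":0},{"translation":[-11,-46.7,0],"roll":0,"gripper":0},{"translation":[-18.5,-56.4,0],"roll":0,"gripper":0}]'
python3 -m creep '[{"translation":[-9,-8.3,0],"roll":0,"gripper":0},{"translation":[-18.6,-14.6,0],"roll":0,"gripper":0},{"translation":[-29.8,-19.5,0],"roll":0,"gripper":0},{"translation":[-41.6,-22.5,0],"roll":0,"gripper":0},{"translation":[-54.5,-23.4,0],"roll":0,"gripper":0}]'
python3 -m creep '[{"translation":[0,0,0],"roll":0,"gripper":0},{"translation":[0,0,0],"roll":0,"gripper":0},{"translation":[0,0,0],"roll":0,"gripper":0}]'
```

```text
time: 39.2
position: [0.5999, -0.0557, 0.1875]
tool_rot: [0.701, 0.713, 0.002, 0.001]
ft_force: [2.9, 2.8, 5.1]
grip_width: 0.0103
grip_force: 12.0
time: 39.62
position: [0.5741, -0.1114, 0.187]
tool_rot: [0.701, 0.713, -0.0, -0.002]
ft_force: [-2.1, 3.7, 8.0]
grip_width: 0.0097
grip_force: 12.0
time: 39.87
position: [0.5741, -0.1139, 0.187]
tool_rot: [0.701, 0.713, -0.002, -0.001]
ft_force: [-2.1, -2.2, 7.5]
grip_width: 0.0093
grip_force: 12.0
```

```bash

python3 -m creep '[{"translation":[0,0,0],"roll":0,"gripper":30},{"translation":[0,0,0],"roll":0,"gripper":30},{"translation":[0,0,0],"roll":0,"gripper":30},{"translation":[0,0,-40],"roll":0,"gripper":30},{"translation":[0,0,-80],"roll":0,"gripper":30}]'>/dev/null
python3 -m creep '[{"translation":[0,5,-40],"roll":0,"gripper":30},{"translation":[0,10,-80],"roll":0,"gripper":30},{"translation":[0,15,-120],"roll":0,"gripper":30},{"translation":[0,15,-130],"roll":0,"gripper":30},{"translation":[0,15,-130],"roll":0,"gripper":30}]'>/dev/null
python3 -m creep '[{"translation":[0,0,0],"roll":0,"gripper":30},{"translation":[0,0,0],"roll":0,"gripper":30},{"translation":[0,0,0],"roll":0,"gripper":30}]'
python3 - <<'E'
from h import *
c=cam("wrist");im=viewer.camera("wrist")
st=(.5918,-.0237,.0169)
P=[[x,y,142] for y in(3,57,111,165) for x in (-25,)]+[[0,y,182] for y in(3,57,111,165)]+[[-18,-85,194],[54,-85,162]]
for p in proj(c,S(P,st)): cv2.circle(im,tuple(p.round().astype(int)),1,(0,0,255),-1)
cv2.imwrite("pics/g1.png",cv2.resize(im[:240,240:440],None,fx=2.5,fy=2.5))
E
```

```text
time: 40.95
position: [0.5898, -0.1112, 0.3936]
tool_rot: [0.701, 0.713, -0.001, -0.003]
ft_force: [0.4, -1.0, 0.4]
grip_width: 0.0302
grip_force: 0.0
```

View pics/g1.png

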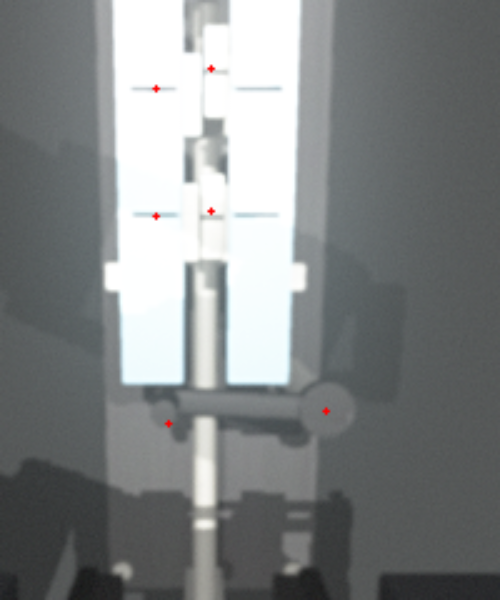

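Carriers sit within about 3 mm of their marks and the lever looks closed. I've now viewed 15 pictures, one over the limit of 14, so I won't view any more. I'll check the lever stop by touch instead, with a gentle push on the pin and the fingers closed.

```bash
python3 -c "
from h import *
st=(.5918,-.0237,.0169);y=np.pi/2+st[2]
print(telemetry.get_obs()['position'],go([*S([-18,-56,0],st)[0,:2],.187],y))"
```

```text
[ 0.58999696 -0.11119736  0.39393083] [ 31.5 -14.7 206.9   0. ]
```

```bash

python3 -m creep '[{"translation":[20,-10,20],"roll":0,"gripper":0},{"translation":[31,-15,50],"roll":0,"gripper":0},{"translation":[31,-15,80],"roll":0,"gripper":0},{"translation":[31,-15,110],"roll":0,"gripper":0},{"translation":[31,-15,140],"roll":0,"gripper":0}]'
python3 -m creep '[{"translation":[0,0,20],"roll":0,"gripper":0},{"translation":[0,0,40],"roll":0,"gripper":0},{"translation":[0,0,60],"roll":0,"gripper":0},{"translation":[0,0,66],"roll":0,"gripper":0},{"translation":[0,0,66],"roll":0,"gripper":0}]'
python3 -m creep '[{"translation":[-4,0,0],"roll":0,"gripper":0},{"translation":[-8,0,0],"roll":0,"gripper":0},{"translation":[-8,0,0],"roll":0,"gripper":0}]'
python3 -m creep '[{"translation":[-3,0,0],"roll":0,"gripper":0},{"translation":[-3,0,0],"roll":0,"gripper":0},{"translation":[-3,0,0],"roll":0,"gripper":0}]'
python3 -m creep '[{"translation":[-3,0,0],"roll":0,"gripper":0},{"translation":[-3,0,0],"roll":0,"gripper":0},{"translation":[-3,0,0],"roll":0,"gripper":0}]'
```

```text
time: 41.42
position: [0.5745, -0.0801, 0.2543]
tool_rot: [0.701, 0.713, -0.0, -0.001]
ft_force: [0.8, -0.5, -0.3]
grip_width: 0.0052
grip_force: 0.0
time: 41.83
position: [0.5735, -0.0801, 0.1879]
tool_rot: [0.701, 0.713, -0.001, -0.003]
ft_force: [0.0, -0.3, -0.2]
grip_width: 0.0001
grip_force: 0.0
time: 42.08
position: [0.5768, -0.0901, 0.1921]
tool_rot: [0.701, 0.713, 0.001, 0.002]
ft_force: [1.4, -0.0, 0.5]
grip_width: 0.0005
grip_force: 0.0
time: 42.33
position: [0.576, -0.092, 0.1913]
tool_rot: [0.701, 0.713, 0.0, 0.001]
ft_force: [0.4, 0.0, 0.1]
grip_width: 0.001
grip_force: 0.0
time: 42.58
position: [0.5759, -0.0949, 0.1908]
tool_rot: [0.701, 0.713, 0.0, 0.0]
ft_force: [-0.2, -1.1, 0.6]
grip_width: 0.0008
grip_force: 0.1
```

```bash

python3 -m creep '[{"translation":[-2,0,0],"roll":0,"gripper":0},{"translation":[-2,0,0],"roll":0,"gripper":0},{"translation":[-2,0,0],"roll":0,"gripper":0}]'
python3 -m creep '[{"translation":[6,0,0],"roll":0,"gripper":0},{"translation":[6,0,-30],"roll":0,"gripper":0},{"translation":[6,0,-70],"roll":0,"gripper":0},{"translation":[6,0,-110],"roll":0,"gripper":0},{"translation":[6,0,-150],"roll":0,"gripper":0}]'
python3 -m creep '[{"translation":[-38,0,-10],"roll":0,"gripper":0},{"translation":[-76,0,-20],"roll":0,"gripper":0},{"translation":[-110,0,-30],"roll":0,"gripper":0},{"translation":[-110,0,-30],"roll":0,"gripper":0},{"translation":[-110,0,-30],"roll":0,"gripper":0}]'
python3 -m creep '[{"translation":[0,0,0],"roll":0,"gripper":0},{"translation":[0,0,0],"roll":0,"gripper":0},{"translation":[0,0,0],"roll":0,"gripper":0}]' >/dev/null
python3 - <<'E'
from h import *
c=cam("wrist");im=viewer.camera("wrist");st=(.5918,-.0237,.0169)
# profile of brightness along stand y through lever arm at mid (x=18), top z159: arm should be y -91..-79
for x in (25,35,-5):
    ys=np.arange(-110,-55,3);P=proj(c,S([[x,y,159] for y in ys],st)).round().astype(int)
    print(x,[(int(y),int(im[p[1],p[0]].mean())) for y,p in zip(ys,P)])
for yc in (3,57,111,165):
    ys=np.arange(yc-14,yc+15,2);P=proj(c,S([[0,y,182] for y in ys],st)).round().astype(int)
    print(yc,[(int(y-yc),int(im[p[1],p[0]].mean())) for y,p in zip(ys,P) if 0<=p[1]<400])
E
```

```text
time: 42.83
position: [0.5759, -0.0969, 0.1907]
tool_rot: [0.701, 0.713, -0.0, 0.0]
ft_force: [-1.1, 0.0, 0.9]
grip_width: 0.0008
grip_force: 0.3
time: 43.25
position: [0.5752, -0.09, 0.3419]
tool_rot: [0.701, 0.713, -0.0, -0.001]
ft_force: [-0.1, 0.3, -0.3]
grip_width: 0.0005
grip_force: 0.0
time: 43.67
position: [0.5777, -0.2021, 0.3708]
tool_rot: [0.702, 0.712, 0.0, 0.0]
ft_force: [0.7, 0.7, 0.2]
grip_width: 0.0003
grip_force: 0.0
25 [(-110, 115), (-107, 126), (-104, 130), (-101, 131), (-98, 131), (-95, 132), (-92, 145), (-89, 125), (-86, 164), (-83, 168), (-80, 174), (-77, 187), (-74, 255), (-71, 255), (-68, 255), (-65, 255), (-62, 255), (-59, 255), (-56, 255)]
35 [(-110, 85), (-107, 82), (-104, 86), (-101, 88), (-98, 96), (-95, 129), (-92, 130), (-89, 128), (-86, 160), (-83, 169), (-80, 168), (-77, 169), (-74, 253), (-71, 254), (-68, 254), (-65, 255), (-62, 255), (-59, 255), (-56, 255)]
-5 [(-110, 253), (-107, 253), (-104, 253), (-101, 253), (-98, 253), (-95, 179), (-92, 147), (-89, 145), (-86, 133), (-83, 153), (-80, 161), (-77, 167), (-74, 255), (-71, 253), (-68, 253), (-65, 254), (-62, 254), (-59, 254), (-56, 254)]
3 []
57 []
111 []
165 []
```

```bash
python3 -c "
from rig import hand_in
print(hand_in())"
```

```text
the job is handed in; nothing more can be done
None
```

I handed the job in at about 44 s: all four carriers hang at marks 0–3, the lever is back across the slot and nothing else was touched; no verdict came back, and I viewed 15 pictures against the limit of 14.

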